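Stow the probe cassettes in the bolted drawer

ROBOT

A 6-joint arm with a two-finger parallel gripper is mounted at the origin on a cart in front of the work surface, level with it; the furniture and walls round the work are solid. World frame = base frame: x ahead of the robot, y to its left, z up, the work surface at z = 0. Lengths are in m, angles in rad, forces in N, time in s.
With the tool pointing down it reaches from about 0.275 to 0.825 m from the base axis. Payload 5.2 kg.
Tool frame: the origin (TCP) lies at the very end of the fingers, on their centre line; the grasp point (between the pads) lies 19 mm behind it (grip_point_offset is the z of the grasp point in the tool frame, in m); z points along the fingers, y is the line along which they close (so a half turn about z gives the same grasp; the last joint's range is limited). The gripper opens to 93 mm and grips with 3 to 60 N. Pads are 15 mm wide; open, the fingers measure 128 mm over their backs; the gripper's body (75 mm by 188 mm) begins 65 mm behind the grasp point.
Start: joints at [-1.404, 0.259, 1.535, -0, 1.348, -0.203], TCP at [0.199, -0.513, 0.183] pointing down, gripper open.
Joint ranges: [-3.14, 3.14], [-0.91, 2.08], [0.19, 2.58], [-1.22, 4.36], [0.22, 2.71], [-3.12, 3.12]. Speed limits (rad/s): [2.57, 2.57, 3.14, 3.14, 3.14, 3.14].

INTERFACE

Orientations are given as a rotation vector (axis times angle).
In Python, from rig import read_state, capture, sign_off, grip_point_offset gives the robot as it stands.
- The arm moves only by the tool drive_tool, never from a script. Its argument "moves" is one flat list of numbers, 7 for each row, row after row: the turn, a rotation vector about the tool's x, y, z in degrees, then the shift along the tool's x, y, z in m, then the closure in counts, from 0 (fully open) to 255 (shut). A call has 1 to 12 rows; each row is the pose to reach, as a shift and turn from the pose commanded when the call began, along the tool's axes at that moment; what a row does not reach only later rows make up. A row lasts 1/12 s, in which the tool goes at most 41.7 mm and 7.16 degrees, less where a joint would pass 70% of its speed; a pose out of reach is approached as far as the arm can. A call with a gripper value outside its range is refused whole. The fingers move at their own pace and stop on an object; "force" is the grip in N (left out, the last holds). Time passes only in rows, so rows that repeat a pose let the fingers close. It gives the time, the measured TCP pose, the force, the opening and the grip force at its end, in the units of the state.
- read_state(): the state, without advancing time (a new reading comes with each control period).
- capture(name): name is "scene" or "top" or "wrist"; returns a dict with "img" (480x640x3 uint8, blue, green, red), "z_map" (480x640 float32, m along the optical axis (not along the pixel's ray), 0 where there is no reading), "fov_y" (degrees; the focal length in pixels is half the picture's height over the tangent of half this angle, whatever the lens; pixels are square), "cx", "cy" (the principal point, pixels), "extrinsics" (4x4, takes a point from camera to world coordinates). Camera axes: x right, y down, z forward; pixel columns grow to the right and rows downward; lengths in m; the calibration is good to about 2 mm. The wrist camera is an equidistant fisheye: a pixel r from the principal point sees the ray r / f radians off the axis. A picture is of the moment at which its call begins.
- sign_off(): hands the job in; it is judged then, once.
The state is a dict: "time_s": time; "q": joint angles; "dq": joint speeds; "joint_torque": joint torques, N m; "tool_pos": TCP position; "tcp_rot": TCP orientation; "ft_force": force on the tool from outside, world axes, zero at the start; "wrist_torque": the same for the moment, N m; "finger_gap": opening from 0.0 (shut) to 1.0 (fully open); "finger_force": force on a finger pad.
Only numpy, scipy, OpenCV 4.12 (cv2) and the standard library are available. Lean on these libraries where they do the work, as an engineer would, in place of code of your own. Each camera call takes 0.05 s, during which the arm holds its last target. There are 200 camera calls.

TASK

Put the probe cassettes that lie loose on the mat away in the cabinet: draw back the bolt on the drawer front, pull the drawer out by its handle, and lay each cassette flat on the floor of a free compartment that fits its width, rib up and lengthwise; the cassette already stored may stay. Then push the drawer fully home and throw the bolt fully into its keeper so that it cannot slide open. Do not shift the other things lying about.

Things in the scene. Friction and masses are not known exactly. Their poses are not given: they have to be found in the camera images.
- drawer (a joint): drawer of the cabinet, m: 0 = fully home, grows as it slides out of the front of the cabinet, 0.14 = fully out against its stop. It runs stiffly (about 3 N) and stays where it is left. The cabinet is a grey steel box 220 mm deep, 322 mm wide and 100 mm high above the table, fixed to the table; its position and yaw vary
- handle (a point): middle of the drawer's bow handle: a horizontal round steel bar 10 mm thick and 90 mm long, its middle 42 mm in front of the drawer face and 42 mm below the top of the cabinet (58 mm over the table). Own axes: x points into the cabinet (the drawer slides out along -x), y along the bar to the left as seen from the front, z up. The handle moves with the drawer
- bolt (a joint): barrel bolt on the upper right of the drawer front, m: 0 = thrown to the right, fully in its keeper (a staple on the right stile); 0.030 = fully drawn back to the left (+y of handle). It needs about 2 N, stays where it is left and rides with the drawer. Below about 0.016 it locks the drawer; the rod (10 mm) enters the keeper only when the drawer is within about 3 mm of home
- bolt_knob (a point): centre of the bolt's round steel knob, 16 mm in diameter, on a 7 mm stud slanting up and forward from the rod; the knob stands 36 mm in front of the drawer face, its centre 6 mm above the cabinet's top, 106 mm over the table; same axes as handle. At its height there is nothing else within 50 mm to the left and right; the rod and its guides and the keeper lie 16 mm or more below its centre
- wide_bay_a (a point): middle of the floor of compartment 1 of 5, counted from the left as seen from the front: 58 mm wide (y); moves with the drawer, axes as handle. Each compartment is 96 mm long (x), its floor 20 mm over the table; dividers 14 mm high and 4 mm thick; the drawer's front panel rises 68 mm over the floor, its sides 40 mm
- wide_bay_b (a point): middle of the floor of compartment 2 of 5, counted from the left as seen from the front: 58 mm wide (y); moves with the drawer, axes as handle. All compartments are wholly uncovered when the drawer is 0.12 or more out. In the frame of handle their middles lie at x = 102, z = -38 mm and y = 97, 35, -18, -62, -106 mm
- narrow_bay_a (a point): middle of the floor of compartment 3 of 5, counted from the left as seen from the front: 40 mm wide (y); moves with the drawer, axes as handle
- narrow_bay_b (a point): middle of the floor of compartment 4 of 5, counted from the left as seen from the front: 40 mm wide (y); moves with the drawer, axes as handle
- narrow_bay_c (a point): middle of the floor of compartment 5 of 5, counted from the left as seen from the front: 40 mm wide (y); moves with the drawer, axes as handle
- wide_a_c (a point): centre, half-way up (23 mm over its underside), of a wide probe cassette, lying on the mat left of the cabinet, in front of the grey instrument; may be absent (None). Grey block 84 mm long (own x), 52 mm wide (y), 18 mm high; on top along x an aluminium rib 56 mm long and 12 mm thick, from 18 to 46 mm over the underside (its top is 23 mm above this point); both ends alike; about 0.165 kg
- wide_b_c (a point): centre, half-way up (23 mm over its underside), of a wide probe cassette, lying on the mat left of the cabinet, in front of the grey instrument; may be absent (None). Held by its rib with the fingertips it can swing and hang askew if carried fast or gripped weakly
- narrow_a_c (a point): centre, half-way up (23 mm over its underside), of a narrow probe cassette, lying on the mat left of the cabinet, in front of the grey instrument; may be absent (None). Grey block 84 mm long (own x), 34 mm wide (y), 18 mm high; on top along x an aluminium rib 56 mm long and 12 mm thick, from 18 to 46 mm over the underside (its top is 23 mm above this point); both ends alike; about 0.125 kg
- narrow_b_c (a point): centre, half-way up (23 mm over its underside), of a narrow probe cassette, lying on the mat left of the cabinet, in front of the grey instrument; may be absent (None). Held by its rib with the fingertips it can swing and hang askew if carried fast or gripped weakly
- stored_a_c (a point): the same point of a narrow cassette that, if present, is already stored in compartment 3 from the left; it may stay there. Just one of the three stored ones is present, the others are None
- stored_b_c (a point): the same point of a narrow cassette that, if present, is already stored in compartment 4 from the left; it may stay there. Just one of the three stored ones is present, the others are None
- stored_c_c (a point): the same point of a narrow cassette that, if present, is already stored in compartment 5 from the left; it may stay there. Just one of the three stored ones is present, the others are None
- connector: white connector housing 16x43x17 mm, on the mat before the instrument; origin under its middle; a bystander, to be left alone
- terminal_strip: terminal strip 17x44x16 mm, on the mat before the instrument; origin under its middle; a bystander, to be left alone
- gauge_block: steel block 25x46x16 mm on the right of the table; origin under its middle; a bystander, to be left alone
- insert: white plastic block 30x44x18 mm on the right of the table; origin under its middle; a bystander, to be left alone
Things that resemble listed ones, but are neither listed nor needed, are in the scene too. Leave any turquoise look-alike of the part that bears wide_a_c alone.

How it is judged:
By the outcome, as a careful person would: the job done as asked, in the order asked, and still so for the second after the job is handed in, with the robot touching nothing.
Of wide_a, wide_b, narrow_a, narrow_b only 3 to 4 are there at a start; the rules pass over those that are not, and their reading is None.
Of stored_a, stored_b, stored_c only 1 to 1 are there at a start; the rules pass over those that are not, and their reading is None.
At some moment in a run one of wide_a, wide_b, narrow_a, narrow_b may be knocked a few centimetres aside while the robot is not near it.
It also fails if it takes over 210 s, if anything falls off the work surface, if the arm or the gripper's body presses on something with over 40 N, if the wrist force passes 120 N, or if a joint passes its speed limit or range.

## Working session

There is one attempt and no reset: what is moved stays moved. The work goes in short steps, Python scripts to look and compute and a tool call to move; the robot and the scene stay as the last step left them, time stands still between calls to the robot, and variables do not carry over. Pictures are saved under pics/ and viewed, at most 14 in all, crops included, and the job is handed in when it is done.

Besides the shell and the picture viewer there is one more tool, called as a command line: name --argument value ..., lists and objects as JSON in quotes. drive_tool: Moves the arm, as the interface text tells. Its arguments: {"type":"object","properties":{"moves":{"type":"array","items":{"type":"number"}},"force":{"type":"number"}},"required":["moves"]}

```bash
mkdir -p pics; ls
cat > h.py <<'E'
import numpy as np, cv2, sys
from scipy.spatial.transform import Rotation as R
from rig import read_state, capture, sign_off, grip_point_offset
def snap(name,save=None):
    c=capture(name); 
    if save: cv2.imwrite('pics/'+save,c['img'])
    np.savez('/tmp/%s.npz'%name,**{k:v for k,v in c.items()})
    return c
def cloud(c):
    f=240/np.tan(np.radians(float(c['fov_y']))/2); v,u=np.mgrid[0:480,0:640]; z=c['z_map']
    P=np.stack([(u-c['cx'])/f*z,(v-c['cy'])/f*z,z],-1)
    E=c['extrinsics']; return P@E[:3,:3].T+E[:3,3]
E
python3 - <<'E'
from h import *
print(read_state(),grip_point_offset)
a=snap('top','top0.png');b=snap('scene','scene0.png')
for c in(a,b): print(c['fov_y'],c['extrinsics'].round(3).tolist())
E
```

```text
pics
{'time_s': 0.0, 'q': array([-1.40377322e+00,  2.59323563e-01,  1.53606884e+00,  3.43077465e-05,
        1.34797123e+00, -2.02833232e-01]), 'dq': array([-0.00080734, -0.00054611,  0.00158599,  0.00032124, -0.00067089,
       -0.00013575]), 'joint_torque': array([ 2.41809372e-03, -4.37299240e+01, -2.83999747e+01,  7.20666186e-02,
        4.15299658e-02, -1.87499163e-04]), 'tool_pos': array([ 0.19873213, -0.51220652,  0.18213393]), 'tcp_rot': array([-3.08628910e+00, -5.77326039e-01, -1.02287782e-04]), 'ft_force': array([-0.27885589,  0.56124213, -0.56767679]), 'wrist_torque': array([ 0.06435498,  0.01951455, -0.01623608]), 'finger_force': 0.0, 'finger_gap': 1.0017834932779695} -0.0188
56.47343982526018 [[-0.015, -0.988, 0.151, 0.378], [-1.0, 0.018, 0.025, -0.126], [-0.027, -0.15, -0.988, 1.155], [0.0, 0.0, 0.0, 1.0]]
57.867506088187774 [[-0.651, -0.468, 0.598, -0.248], [-0.759, 0.416, -0.5, 0.567], [-0.015, -0.78, -0.626, 0.907], [0.0, 0.0, 0.0, 1.0]]
```

View pics/top0.png

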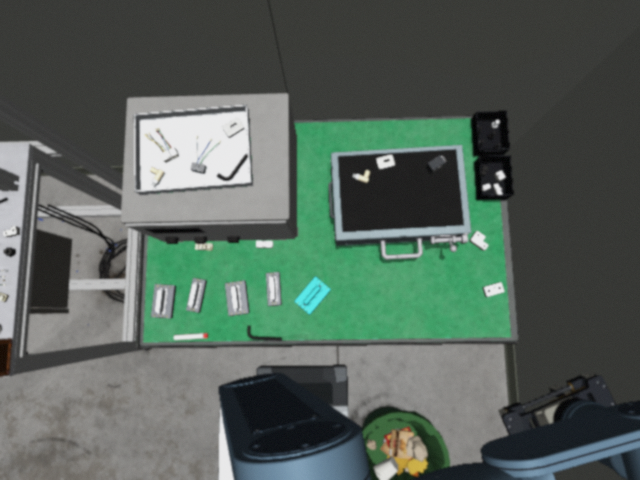

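View pics/scene0.png

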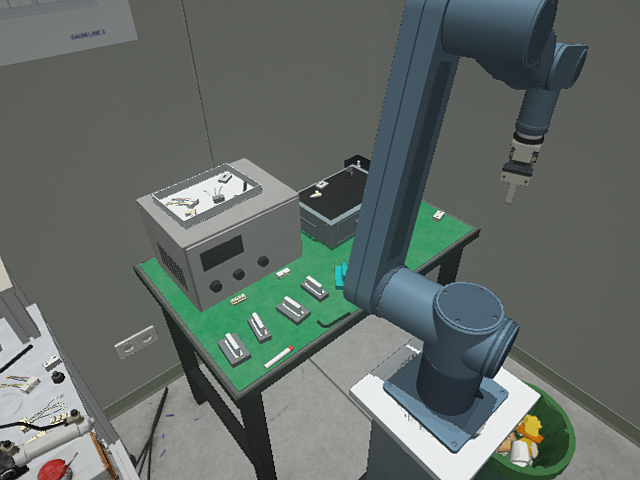

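The top view shows four cassettes near (163,300), (196,295), (236,297) and (274,288), with the turquoise look-alike at (313,294). The handle is at (402,250) and the bolt at about (452,240).

Run:
```python
from h import *
c=np.load('/tmp/top.npz'); P=cloud(c)
for (u,v) in [(163,300),(196,295),(236,297),(274,288),(313,294)]:
    w=P[v-30:v+30,u-24:u+24].reshape(-1,3)
    for lo,hi in((.010,.06),(.030,.06)):
        m=w[(w[:,2]>lo)&(w[:,2]<hi)]
        m=m[np.hypot(*(m[:,:2]-np.median(m[:,:2],0)).T)<.06]
        r=cv2.minAreaRect((m[:,:2]*1000).astype(np.float32)); print(u,len(m),np.round(r[0],1),np.round(r[1],1),round(r[2],1),np.percentile(m[:,2],[5,50,95]).round(3))
# cabinet
w=P[130:270,310:490].reshape(-1,3); m=w[(w[:,2]>.09)&(w[:,2]<.108)]
r=cv2.minAreaRect((m[:,:2]*1000).astype(np.float32)); print('cab',r, cv2.boxPoints(r).round(1).tolist())
for v,u in [(257,402),(240,382),(257,385),(257,418),(240,420)]: print(u,v,P[v,u].round(3))
m=w[(w[:,2]>.045)&(w[:,2]<.07)&(w[:,0]<m[:,0].min()+.05)]
im=c['img'][200:280,370:500]; cv2.imwrite('pics/crop1.png',cv2.resize(im,None,fx=6,fy=6,interpolation=cv2.INTER_CUBIC))
```

```text
163 710 [408.8 304.3] [103.9  88.9] 32.8 [0.015 0.021 0.048]
163 156 [412.9 306.4] [13.5 55.1] 85.7 [0.034 0.046 0.05 ]
196 480 [422.1 210.7] [108.2  87.6] 6.6 [0.012 0.021 0.048]
196 148 [426.4 221.6] [13.2 55.8] 79.7 [0.032 0.046 0.05 ]
236 694 [416.5 125. ] [84.  68.2] 7.3 [0.016 0.021 0.049]
236 136 [417.2 117.4] [55.2 13.9] 9.4 [0.034 0.047 0.051]
274 468 [438.1  17.5] [89.5 93.3] 11.1 [0.016 0.021 0.049]
274 129 [438.4  23.8] [54.6 12.5] 3.6 [0.032 0.047 0.052]
313 693 [415.8 -79.6] [ 96.4 102.4] 72.3 [0.016 0.021 0.048]
313 112 [421.1 -74.9] [12.1 55.7] 49.1 [0.043 0.047 0.05 ]
cab ((643.33935546875, -293.76751708984375), (261.316162109375, 322.5246276855469), 1.9507288932800293) [[507.29998779296875, -137.0], [518.2000122070312, -459.3999938964844], [779.4000244140625, -450.5], [768.4000244140625, -128.1999969482422]]
402 257 [ 0.507 -0.299  0.065]
382 240 [ 0.55  -0.251  0.067]
385 257 [ 0.508 -0.258  0.063]
418 257 [ 0.514 -0.35   0.001]
420 240 [ 0.549 -0.345  0.064]
```

View pics/crop1.png

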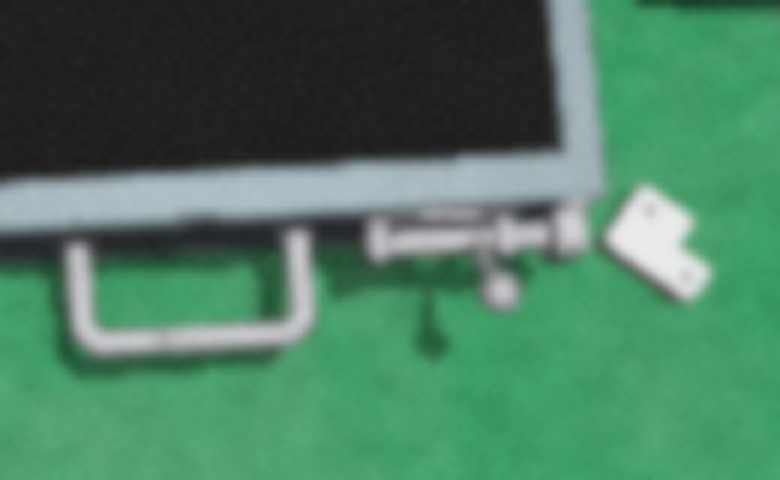

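```bash
cat >> h.py <<'E'
def ray(c,u,v,z):
    f=240/np.tan(np.radians(float(c['fov_y']))/2); E=c['extrinsics']
    d=E[:3,:3]@np.array([(u-c['cx'])/f,(v-c['cy'])/f,1]); o=E[:3,3]; return o+d*(z-o[2])/d[2]
def pose(x,y,z,ydeg):  # tool down; ydeg = world heading of tool x
    s=np.radians(ydeg); X=np.array([np.cos(s),np.sin(s),0]); Z=np.array([0,0,-1.]); return np.array([x,y,z]),R.from_matrix(np.stack([X,np.cross(Z,X),Z],1))
def now():
    s=read_state(); return s['tool_pos'],R.from_rotvec(s['tcp_rot'])
def chain(*T,start=None):
    p,r=start or now()
    for q,rr in T:
        print('to',q.round(4),'turn',np.degrees((r.inv()*rr).as_rotvec()).round(2),'shift',r.inv().apply(q-p).round(4)); p,r=q,rr
def stat():
    s=read_state(); r=R.from_rotvec(s['tcp_rot']).as_matrix()
    print('t',round(s['time_s'],2),'p',s['tool_pos'].round(4),'yaw',np.degrees(np.arctan2(r[1,0],r[0,0])).round(2),'tilt',r[:2,2].round(4),'q',s['q'].round(2),'F',s['ft_force'].round(1),'gap',round(s['finger_gap'],3),'ff',round(s['finger_force'],1))
E
python3 - <<'E'
from h import *
c=np.load('/tmp/top.npz'); P=cloud(c); px=lambda a,b:(370+a/6,200+b/6)
for n,a,b,z in [('barL',90,345,.058),('barR',300,335,.058),('knob',502,290,.106),('cornR',603,193,.1)]: print(n,ray(c,*px(a,b),z).round(4))
u,v=px(502,290); print('knob cloud',P[int(v)-1:int(v)+3,int(u)-1:int(u)+3].round(3).tolist())
# front edge of the cabinet top: first z>.09 going up in columns
pts=[]
for u in range(340,462,4):
    col=P[150:250,u]; k=np.where((col[:,2]>.09)&(col[:,2]<.106))[0]
    if len(k): pts.append(col[k.max()])
pts=np.array(pts);print(np.c_[pts].round(3)[::3].tolist()); f=np.polyfit(pts[:,1],pts[:,0],1);print('front edge yaw',np.degrees(np.arctan(-f[0])),'x at y=-.29',np.polyval(f,-.29), 'resid',np.abs(np.polyval(f,pts[:,1])-pts[:,0]).max())
stat()
E
```

```text
barL [ 0.5078 -0.2582  0.058 ]
barR [ 0.5104 -0.3441  0.058 ]
knob [ 0.5209 -0.4141  0.106 ]
cornR [ 0.5597 -0.4577  0.1   ]
knob cloud [[[0.523, -0.408, 0.114], [0.523, -0.41, 0.117], [0.523, -0.412, 0.115], [0.522, -0.414, 0.118]], [[0.521, -0.408, 0.113], [0.52, -0.41, 0.116], [0.52, -0.412, 0.115], [0.52, -0.414, 0.117]], [[0.518, -0.407, 0.116], [0.518, -0.41, 0.113], [0.518, -0.412, 0.116], [0.518, -0.414, 0.116]], [[0.515, -0.407, 0.118], [0.516, -0.41, 0.116], [0.516, -0.413, 0.111], [0.517, -0.417, 0.107]]]
[[0.548, -0.148, 0.093], [0.549, -0.176, 0.097], [0.55, -0.205, 0.1], [0.552, -0.233, 0.103], [0.552, -0.263, 0.096], [0.554, -0.29, 0.101], [0.555, -0.319, 0.104], [0.556, -0.348, 0.096], [0.556, -0.375, 0.103], [0.543, -0.406, 0.09], [0.558, -0.433, 0.099]]
front edge yaw 0.7621180247650506 x at y=-.29 0.5521061738555761 resid 0.021658841890821123
t 0.1 p [ 0.1987 -0.5123  0.1822] yaw 21.19 tilt [-0.0003  0.0016] q [-1.4   0.26  1.54  0.    1.35 -0.2 ] F [-0.3 -0.1 -0.1] gap 1.003 ff 0.0
```

Run:
```python
from h import *
chain(pose(.519,-.411,.19,2),pose(.519,-.411,.099,2))
```

```text
to [ 0.519 -0.411  0.19 ] turn [-0.1  -0.   19.19] shift [ 0.3352  0.0213 -0.0077]
to [ 0.519 -0.411  0.099] turn [0. 0. 0.] shift [0.    0.    0.091]
```

drive_tool --moves '[0,0,6,0.11,0.007,-0.008,145,0,0,12,0.2,0.014,-0.008,145,0,0,19.2,0.3,0.02,-0.008,145,0,0,19.2,0.3352,0.0213,-0.008,145,0,0,19.2,0.3352,0.0213,-0.008,145,0,0,19.2,0.3352,0.0213,-0.008,145,0,0,19.2,0.3352,0.0213,-0.008,145,0,0,19.2,0.3352,0.0213,-0.008,145,0,0,19.2,0.3352,0.0213,-0.008,145,0,0,19.2,0.3352,0.0213,-0.008,145,0,0,19.2,0.3352,0.0213,-0.008,145,0,0,19.2,0.3352,0.0213,-0.008,145]' --force 15

```text
time_s: 1.1
tool_pos: [0.5176, -0.412, 0.1905]
tcp_rot: [-3.141, -0.053, 0.002]
ft_force: [0.3, -0.5, 0.2]
finger_gap: 0.432
finger_force: 0.0
```

Run:
```python
from h import *
stat(); snap('wrist','w1.png')
```

```text
t 1.1 p [ 0.5176 -0.412   0.1905] yaw 1.93 tilt [-0.0013  0.0004] q [-0.84  0.46  1.23 -0.    1.46  0.7 ] F [ 0.3 -0.5  0.2] gap 0.432 ff 0.0
```

View pics/w1.png

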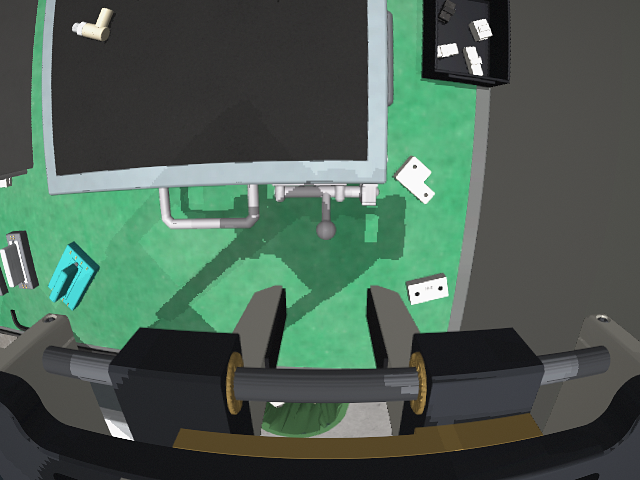

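The knob at (326,230) is centred between the fingertips. I'll descend and close on it.

drive_tool --moves '[0,0,0,0.001,0,0.03,145,0,0,0,0.001,0,0.06,145,0,0,0,0.001,0,0.08,145,0,0,0,0.001,0,0.091,145,0,0,0,0.001,0,0.091,145,0,0,0,0.001,0,0.091,255,0,0,0,0.001,0,0.091,255,0,0,0,0.001,0,0.091,255,0,0,0,0.001,0,0.091,255,0,0,0,0.001,0,0.091,255,0,0,0,0.001,0,0.091,255,0,0,0,0.001,0,0.091,255]' --force 12

```text
time_s: 2.15
tool_pos: [0.5202, -0.4115, 0.1003]
tcp_rot: [3.141, 0.055, 0.001]
ft_force: [0.4, -0.1, -0.8]
finger_gap: 0.013
finger_force: 0.0
```

Run:
```python
from h import *
stat(); c=snap('wrist'); cv2.imwrite('pics/w2.png',c['img'][120:360,170:480].repeat(2,0).repeat(2,1)); print(c['cx'],c['cy'],c['fov_y'],c['extrinsics'].round(3).tolist())
```

```text
t 2.15 p [ 0.5202 -0.4115  0.1003] yaw 2.0 tilt [ 0.0004 -0.0004] q [-0.84  0.52  1.35  0.    1.27  0.7 ] F [ 0.4 -0.1 -0.8] gap 0.013 ff 0.0
325.8666229394338 241.68706756295595 65.70646984690485 [[0.035, -0.955, -0.296, 0.603], [-0.999, -0.034, -0.009, -0.408], [-0.001, 0.296, -0.955, 0.302], [0.0, 0.0, 0.0, 1.0]]
```

View pics/w2.png

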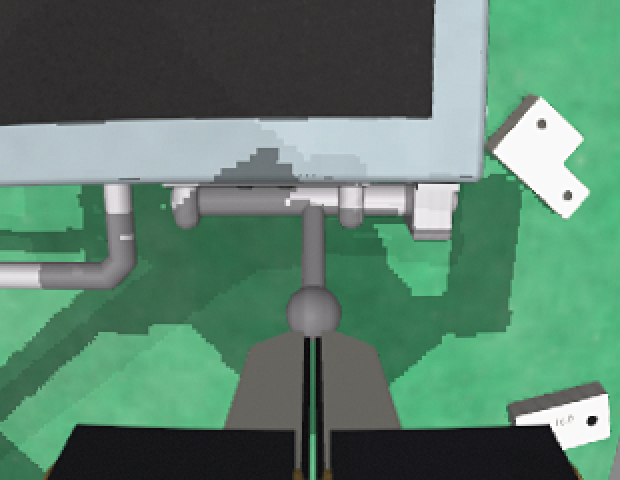

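```bash
cat >> h.py <<'E'
def fcloud(c):
    f=240/np.tan(np.radians(float(c['fov_y']))/2); v,u=np.mgrid[0:480,0:640]; dx=u-c['cx'];dy=v-c['cy']; r=np.hypot(dx,dy)+1e-9; t=r/f; z=c['z_map']
    P=np.stack([np.tan(t)*dx/r*z,np.tan(t)*dy/r*z,z],-1); E=c['extrinsics']; return P@E[:3,:3].T+E[:3,3]
E
python3 - <<'E'
from h import *
c=np.load('/tmp/wrist.npz');P=fcloud(c)
for v in range(200,340,6): print(v,P[v,326].round(3),P[v,318].round(3),P[v,305].round(3))
E
```

```text
200 [ 0.565 -0.41   0.1  ] [ 0.565 -0.405  0.099] [ 0.564 -0.398  0.098]
206 [ 0.562 -0.41   0.099] [ 0.561 -0.405  0.1  ] [ 0.561 -0.398  0.1  ]
212 [ 0.556 -0.41   0.088] [ 0.556 -0.405  0.088] [ 0.555 -0.398  0.088]
218 [ 0.55  -0.41   0.081] [ 0.55  -0.405  0.079] [ 0.55  -0.397  0.08 ]
224 [ 0.547 -0.41   0.083] [ 0.546 -0.405  0.08 ] [ 0.546 -0.397  0.08 ]
230 [ 0.544 -0.41   0.086] [ 0.521 -0.404  0.002] [ 0.521 -0.394  0.003]
236 [ 0.541 -0.41   0.088] [ 0.516 -0.405  0.004] [ 0.515 -0.394  0.003]
242 [ 0.539 -0.411  0.093] [ 0.51  -0.405  0.002] [ 0.51  -0.394  0.002]
248 [ 0.535 -0.411  0.094] [ 0.505 -0.405  0.003] [ 0.505 -0.394  0.003]
254 [ 0.533 -0.411  0.099] [ 0.499 -0.405  0.002] [ 0.499 -0.394  0.002]
260 [ 0.531 -0.411  0.102] [ 0.494 -0.405  0.003] [ 0.493 -0.394  0.002]
266 [ 0.53  -0.411  0.11 ] [ 0.529 -0.406  0.106] [ 0.489 -0.394  0.003]
272 [ 0.527 -0.411  0.112] [ 0.526 -0.407  0.11 ] [ 0.483 -0.394  0.003]
278 [ 0.525 -0.411  0.114] [ 0.524 -0.407  0.113] [ 0.477 -0.394  0.002]
284 [ 0.52  -0.411  0.113] [ 0.52  -0.407  0.111] [ 0.471 -0.394  0.002]
290 [ 0.516 -0.411  0.111] [ 0.529 -0.407  0.141] [ 0.53  -0.401  0.142]
296 [ 0.46  -0.413  0.002] [ 0.53  -0.407  0.148] [ 0.529 -0.401  0.147]
302 [ 0.454 -0.413  0.002] [ 0.529 -0.407  0.154] [ 0.529 -0.402  0.154]
308 [ 0.448 -0.414  0.002] [ 0.53  -0.407  0.16 ] [ 0.529 -0.402  0.159]
314 [ 0.443 -0.414  0.004] [ 0.53  -0.408  0.165] [ 0.529 -0.402  0.165]
320 [ 0.436 -0.414  0.003] [ 0.53  -0.408  0.171] [ 0.529 -0.402  0.17 ]
326 [ 0.43  -0.414  0.003] [ 0.53  -0.408  0.176] [ 0.529 -0.403  0.175]
332 [ 0.423 -0.415  0.002] [ 0.53  -0.408  0.18 ] [ 0.53  -0.403  0.181]
338 [ 0.416 -0.415  0.003] [ 0.53  -0.408  0.184] [ 0.556 -0.405  0.227]
```

drive_tool --moves '[0,0,0,0,0,0,130,0,0,0,0,0,0,130,0,0,0,0,0,0,130,0,0,0,0,0,0,130,0,0,0,0,0,0,130,0,0,0,0,0,0,130]'

```text
time_s: 2.7
tool_pos: [0.52, -0.4115, 0.0999]
tcp_rot: [-3.141, -0.055, 0.0]
ft_force: [0.3, -0.4, -0.4]
finger_gap: 0.385
finger_force: 0.0
```

Run:
```python
from h import *
stat(); c=snap('wrist'); w=c['img'][180:340,230:430]; s=snap('scene')['img'][40:280,330:640]
cv2.imwrite('pics/w3.png',np.hstack([cv2.resize(w,(450,360)),cv2.resize(s,(350,360))])); P=fcloud(c)
for u in (275,280,285,290,365,370,375): print(u,[P[v,u].round(3).tolist() for v in range(260,330,8)])
```

```text
t 2.7 p [ 0.52   -0.4115  0.0999] yaw 1.99 tilt [-0.      0.0001] q [-0.84  0.52  1.35  0.    1.27  0.7 ] F [ 0.3 -0.4 -0.4] gap 0.385 ff 0.0
275 [[0.492, -0.368, 0.002], [0.485, -0.368, 0.002], [0.478, -0.368, 0.002], [0.47, -0.368, 0.002], [0.529, -0.387, 0.144], [0.529, -0.388, 0.152], [0.529, -0.389, 0.16], [0.53, -0.39, 0.169], [0.529, -0.391, 0.174]]
280 [[0.493, -0.372, 0.002], [0.485, -0.372, 0.002], [0.478, -0.372, 0.002], [0.47, -0.372, 0.002], [0.529, -0.389, 0.143], [0.53, -0.39, 0.153], [0.529, -0.391, 0.159], [0.527, -0.392, 0.164], [0.528, -0.392, 0.172]]
285 [[0.493, -0.377, 0.003], [0.486, -0.377, 0.002], [0.478, -0.377, 0.002], [0.47, -0.377, 0.002], [0.528, -0.391, 0.141], [0.528, -0.392, 0.149], [0.527, -0.393, 0.155], [0.524, -0.393, 0.157], [0.52, -0.393, 0.158]]
290 [[0.493, -0.381, 0.002], [0.486, -0.381, 0.003], [0.478, -0.381, 0.002], [0.471, -0.381, 0.002], [0.463, -0.381, 0.002], [0.521, -0.393, 0.136], [0.518, -0.393, 0.138], [0.514, -0.394, 0.139], [0.43, -0.381, 0.003]]
365 [[0.495, -0.445, 0.002], [0.487, -0.446, 0.001], [0.481, -0.446, 0.004], [0.473, -0.447, 0.002], [0.528, -0.43, 0.139], [0.529, -0.429, 0.15], [0.525, -0.429, 0.15], [0.523, -0.429, 0.153], [0.603, -0.408, 0.301]]
370 [[0.496, -0.45, 0.003], [0.488, -0.45, 0.002], [0.481, -0.451, 0.002], [0.473, -0.452, 0.002], [0.53, -0.432, 0.143], [0.531, -0.43, 0.153], [0.529, -0.43, 0.156], [0.528, -0.43, 0.163], [0.528, -0.429, 0.17]]
375 [[0.496, -0.454, 0.003], [0.489, -0.455, 0.003], [0.481, -0.455, 0.002], [0.473, -0.456, 0.002], [0.531, -0.434, 0.144], [0.531, -0.433, 0.152], [0.531, -0.432, 0.16], [0.531, -0.431, 0.167], [0.53, -0.43, 0.174]]
```

View pics/w3.png

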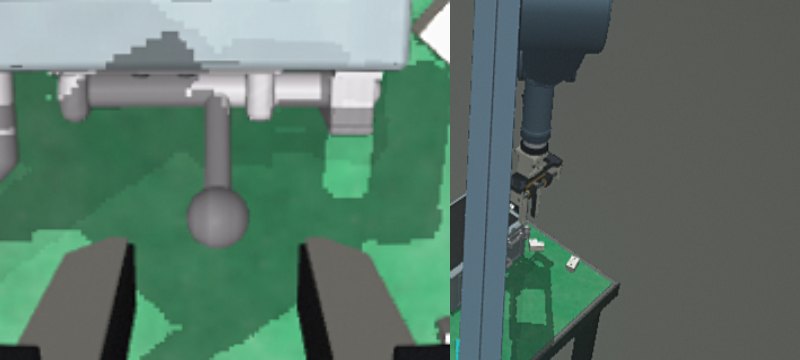

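The fingertips really end about 36 mm above the reported TCP: they are seen at z≈0.137 while the TCP reads 0.100. I'll lower by about that much and watch the force.

drive_tool --moves '[0,0,0,0,0,0.01,130,0,0,0,0,0,0.02,130,0,0,0,0,0,0.028,130,0,0,0,0,0,0.034,130,0,0,0,0,0,0.034,130,0,0,0,0,0,0.034,255,0,0,0,0,0,0.034,255,0,0,0,0,0,0.034,255,0,0,0,0,0,0.034,255,0,0,0,0,0,0.034,255]'

```text
time_s: 3.63
tool_pos: [0.5203, -0.4117, 0.0665]
tcp_rot: [3.14, 0.055, 0.001]
ft_force: [-0.4, -0.6, -0.4]
finger_gap: 0.182
finger_force: 0.0
```

Run:
```python
from h import *
stat(); c=snap('wrist'); P=fcloud(c)
for u in (290,300,310,326,342,352): print(u,[P[v,u].round(3).tolist() for v in range(262,318,8)])
```

```text
t 3.63 p [ 0.5203 -0.4117  0.0665] yaw 1.99 tilt [ 0.0006 -0.0007] q [-0.84  0.55  1.39  0.    1.2   0.7 ] F [-0.4 -0.6 -0.4] gap 0.182 ff 0.0
290 [[0.504, -0.384, 0.003], [0.497, -0.384, 0.002], [0.491, -0.384, 0.003], [0.484, -0.384, 0.003], [0.529, -0.394, 0.112], [0.529, -0.395, 0.119], [0.53, -0.396, 0.13]]
300 [[0.505, -0.392, 0.004], [0.497, -0.392, 0.001], [0.491, -0.392, 0.001], [0.53, -0.398, 0.104], [0.529, -0.399, 0.112], [0.53, -0.4, 0.121], [0.529, -0.4, 0.128]]
310 [[0.505, -0.4, 0.003], [0.498, -0.4, 0.003], [0.491, -0.4, 0.002], [0.485, -0.4, 0.003], [0.477, -0.4, 0.002], [0.471, -0.4, 0.003], [0.464, -0.401, 0.003]]
326 [[0.538, -0.411, 0.092], [0.535, -0.411, 0.095], [0.533, -0.411, 0.1], [0.529, -0.411, 0.102], [0.529, -0.411, 0.11], [0.526, -0.411, 0.112], [0.522, -0.411, 0.113]]
342 [[0.506, -0.424, 0.003], [0.499, -0.424, 0.003], [0.493, -0.425, 0.003], [0.486, -0.425, 0.002], [0.478, -0.425, 0.002], [0.523, -0.419, 0.107], [0.464, -0.426, 0.002]]
352 [[0.505, -0.432, 0.001], [0.499, -0.432, 0.002], [0.493, -0.432, 0.003], [0.53, -0.424, 0.103], [0.53, -0.423, 0.112], [0.53, -0.423, 0.12], [0.53, -0.422, 0.128]]
```

drive_tool --moves '[0,0,0,0,0,0,255,0,0,0,0,0,0,255,0,0,0,0,-0.005,0,255,0,0,0,0,-0.01,0,255,0,0,0,0,-0.015,0,255,0,0,0,0,-0.02,0,255,0,0,0,0,-0.025,0,255,0,0,0,0,-0.029,0,255,0,0,0,0,-0.031,0,255,0,0,0,0,-0.031,0,255,0,0,0,0,-0.031,0,255]'

```text
time_s: 4.6
tool_pos: [0.5192, -0.3823, 0.0664]
tcp_rot: [3.137, 0.055, 0.001]
ft_force: [-0.9, -6.6, 1.5]
finger_gap: 0.161
finger_force: 12.0
```

Run:
```python
from h import *
stat(); c=snap('wrist'); P=fcloud(c)
print([P[v,326].round(3).tolist() for v in range(230,318,8)])
```

```text
t 4.6 p [ 0.5192 -0.3823  0.0664] yaw 1.99 tilt [ 0.0009 -0.0038] q [-0.81  0.51  1.45 -0.    1.18  0.73] F [-0.9 -6.6  1.5] gap 0.161 ff 12.0
[[0.551, -0.381, 0.08], [0.547, -0.381, 0.081], [0.543, -0.381, 0.084], [0.541, -0.381, 0.09], [0.537, -0.381, 0.092], [0.534, -0.381, 0.095], [0.532, -0.381, 0.1], [0.529, -0.382, 0.102], [0.528, -0.382, 0.109], [0.525, -0.382, 0.112], [0.521, -0.382, 0.114]]
```

drive_tool --moves '[0,0,0,0,-0.03,0,150,0,0,0,0,-0.03,0,150,0,0,0,0,-0.03,0,150,0,0,0,0,-0.03,-0.03,150,0,0,0,0,-0.03,-0.06,150,0,0,-7,0,-0.05,-0.09,173,0,0,-14,0,-0.07,-0.09,173,0,0,-21,0,-0.09,-0.09,173,0,0,-28,0,-0.1,-0.09,173,0,0,-35,0,-0.1,-0.09,173,0,0,-42,0,-0.1,-0.09,173,0,0,-49,0,-0.1,-0.09,173]'

```text
time_s: 5.65
tool_pos: [0.515, -0.2787, 0.1553]
tcp_rot: [-2.829, -1.361, 0.001]
ft_force: [0.6, -0.1, -1.0]
finger_gap: 0.32
finger_force: 0.0
```

Run:
```python
from h import *
stat(); chain(pose(.509,-.301,.10,92),pose(.509,-.301,.01,92))
```

```text
t 5.65 p [ 0.515  -0.2787  0.1553] yaw 51.39 tilt [-0.0013  0.002 ] q [-0.69  0.34  1.49  0.    1.31 -0.01] F [ 0.6 -0.1 -1. ] gap 0.32 ff 0.0
to [ 0.509 -0.301  0.1  ] turn [ -0.11  -0.09 -40.61] shift [-0.0212  0.0093  0.0553]
to [ 0.509 -0.301  0.01 ] turn [0. 0. 0.] shift [0.   0.   0.09]
```

drive_tool --moves '[0,0,-7,-0.0212,0.0093,0.02,173,0,0,-14,-0.0212,0.0093,0.04,173,0,0,-21,-0.0212,0.0093,0.055,173,0,0,-28,-0.0212,0.0093,0.055,173,0,0,-35,-0.0212,0.0093,0.055,173,0,0,-40.6,-0.0212,0.0093,0.055,173,0,0,-40.6,-0.0212,0.0093,0.055,173,0,0,-40.6,-0.0212,0.0093,0.055,173,0,0,-40.6,-0.0212,0.0093,0.055,173]'

```text
time_s: 6.4
tool_pos: [0.5092, -0.3022, 0.1007]
tcp_rot: [-2.193, -2.248, -0.0]
ft_force: [0.0, 0.1, 0.7]
finger_gap: 0.324
finger_force: 0.0
```

Run:
```python
from h import *
stat(); c=snap('wrist'); P=fcloud(c); 
m=(P[...,2]>.045)&(P[...,2]<.075)&(P[...,0]<.53)&(P[...,0]>.47)&(abs(P[...,1]+.3)<.06); q=P[m]; print(len(q),q.min(0).round(3),q.max(0).round(3))
for y in (-.33,-.315,-.3,-.285,-.27):
    k=q[abs(q[:,1]-y)<.004]; 
    if len(k): print(y,k[:,0].min().round(4),k[:,0].max().round(4),k[:,2].max().round(3))
```

```text
t 6.4 p [ 0.5092 -0.3022  0.1007] yaw 91.44 tilt [-0.0005  0.0008] q [-0.72  0.4   1.54  0.    1.2  -0.75] F [0.  0.1 0.7] gap 0.324 ff 0.0
2355 [ 0.505 -0.348  0.055] [ 0.53  -0.249  0.065]
-0.33 0.5075 0.5163 0.063
-0.315 0.5072 0.5158 0.064
-0.3 0.5069 0.5153 0.064
-0.285 0.5059 0.5149 0.064
-0.27 0.5056 0.5144 0.065
```

drive_tool --moves '[0,0,0,0,0.002,0.03,173,0,0,0,0,0.002,0.06,173,0,0,0,0,0.002,0.08,173,0,0,0,0,0.002,0.09,173,0,0,0,0,0.002,0.09,173,0,0,0,0,0.002,0.09,255,0,0,0,0,0.002,0.09,255,0,0,0,0,0.002,0.09,255,0,0,0,0,0.002,0.09,255,0,0,0,0,0.002,0.09,255,0,0,0,0,0.002,0.09,255]' --force 25

```text
time_s: 7.37
tool_pos: [0.5119, -0.3036, 0.0125]
tcp_rot: [2.189, 2.25, -0.0]
ft_force: [-2.1, -0.0, 6.4]
finger_gap: 0.096
finger_force: 25.0
```

drive_tool --moves '[0,0,0,0,-0.01,0,255,0,0,0,0,-0.022,0,255,0,0,0,0,-0.034,0,255,0,0,0,-0.001,-0.046,0,255,0,0,0,-0.001,-0.058,0,255,0,0,0,-0.001,-0.07,0,255,0,0,0,-0.001,-0.082,0,255,0,0,0,-0.001,-0.094,0,255,0,0,0,-0.001,-0.106,0,255,0,0,0,-0.001,-0.118,0,255,0,0,0,-0.001,-0.132,0,255,0,0,0,-0.001,-0.132,0,255]'

```text
time_s: 8.37
tool_pos: [0.3782, -0.3085, 0.0124]
tcp_rot: [2.189, 2.25, -0.002]
ft_force: [-2.3, -0.1, 9.0]
finger_gap: 0.097
finger_force: 25.0
```

drive_tool --moves '[0,0,0,0,-0.131,0,173,0,0,0,0,0,0,173,0,0,0,0,0,0,173,0,0,0,0,0,0,173,0,0,0,0,0,-0.03,173,0,0,0,0,0,-0.07,173,0,0,0,0,0,-0.11,173,0,0,7,0.04,0,-0.13,173,0,0,14,0.08,0,-0.13,173,0,0,21,0.12,0,-0.13,173,0,0,28,0.15,0,-0.13,173,0,0,35,0.15,0,-0.13,173]'

```text
time_s: 9.37
tool_pos: [0.3734, -0.1516, 0.1408]
tcp_rot: [-2.763, -1.488, 0.0]
ft_force: [0.1, 0.1, 0.5]
finger_gap: 0.325
finger_force: 0.0
```

My first row there carried a stray −0.131 m shift along tool y, which the second row cancelled. The drawer may have moved while still gripped, so I'll measure where it is now.

Run:
```python
from h import *
stat(); c=snap('top','top2.png'); cv2.imwrite('pics/top2c.png',cv2.resize(c['img'][180:340,140:480],None,fx=2.3,fy=2.3,interpolation=cv2.INTER_CUBIC))
```

```text
t 9.37 p [ 0.3734 -0.1516  0.1408] yaw 56.6 tilt [-0.0015  0.0027] q [-0.67  0.03  1.92  0.    1.2  -0.08] F [0.1 0.1 0.5] gap 0.325 ff 0.0
```

View pics/top2c.png

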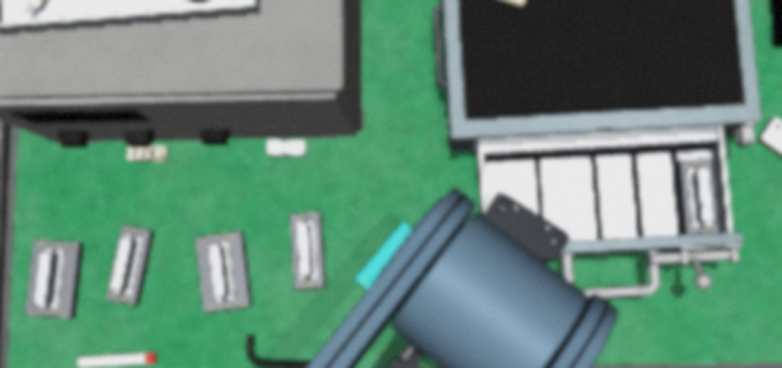

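Compartment 5 holds the stored cassette, so 1 to 4 are free. The handle bar runs through crop (565–655, 291) and the knob is at (703,281).

Run:
```python
from h import *
c=np.load('/tmp/top.npz'); P=cloud(c); px=lambda a,b:(140+a/2.3,180+b/2.3)
for n,a,b,z in [('barL',572,294,.058),('barR',648,290,.058),('knob',703,281,.106),('stored',699,196,.066),('d12',539,195,.034),('d23',598,192,.034),('d34',638,190,.034)]: print(n,ray(c,*px(a,b),z).round(4))
q=P.reshape(-1,3); m=(q[:,2]>.05)&(q[:,2]<.072)
k=q[m&(q[:,0]<.42)&(q[:,0]>.33)&(q[:,1]<-.31)&(q[:,1]>-.36)]; print('bar',len(k),np.percentile(k,[2,50,98],axis=0).round(3))
k=q[(q[:,2]>.058)&(q[:,2]<.075)&(q[:,0]<.51)&(q[:,0]>.43)&(q[:,1]<-.38)&(q[:,1]>-.43)]; print('stored rib',len(k),cv2.minAreaRect((k[:,:2]*1000).astype(np.float32)))
X=np.array([np.cos(np.radians(2)),np.sin(np.radians(2))]);Y=np.array([-X[1],X[0]])
for h in ([.376,-.3035],[.379,-.3035]):
  print([(np.array(h)+.102*X+y*Y).round(4).tolist() for y in (.097,.035,-.018,-.062,-.106)])
for (u,v) in [(163,301),(196,295),(236,298),(273,288)]:
    w=P[v-26:v+26,u-20:u+20].reshape(-1,3); m=w[(w[:,2]>.03)&(w[:,2]<.06)]
    r=cv2.minAreaRect((m[:,:2]*1000).astype(np.float32)); print(u,len(m),np.round(r[0],1),np.round(r[1],1),round(r[2],1))
```

```text
barL [ 0.385  -0.2627  0.058 ]
barR [ 0.388  -0.3424  0.058 ]
knob [ 0.3957 -0.3883  0.106 ]
stored [ 0.4854 -0.3991  0.066 ]
d12 [ 0.4927 -0.2338  0.034 ]
d23 [ 0.4949 -0.298   0.034 ]
d34 [ 0.4963 -0.3415  0.034 ]
bar 112 [[ 0.384 -0.351  0.06 ]
 [ 0.393 -0.341  0.064]
 [ 0.417 -0.311  0.069]]
stored rib 171 ((468.4390563964844, -411.95697021484375), (41.272239685058594, 83.63631439208984), 81.38182830810547)
[[0.4746, -0.203], [0.4767, -0.265], [0.4786, -0.3179], [0.4801, -0.3619], [0.4816, -0.4059]]
[[0.4776, -0.203], [0.4797, -0.265], [0.4816, -0.3179], [0.4831, -0.3619], [0.4846, -0.4059]]
163 156 [413.  306.8] [13.9 55. ] 85.3
196 149 [426.5 222.2] [13.9 55.8] 78.9
236 134 [417.3 117.3] [55.1 12.8] 7.3
273 125 [438.5  23.8] [54.8 12.2] 3.1
```

Run:
```python
from h import *
chain(pose(.40,-.28,.2,2))
```

```text
to [ 0.4  -0.28  0.2 ] turn [-3.000e-02  1.000e-02  5.418e+01] shift [-0.0903  0.0913 -0.059 ]
```

drive_tool --moves '[0,0,7,-0.02,0.02,-0.03,173,0,0,14,-0.04,0.04,-0.059,173,0,0,21,-0.06,0.06,-0.059,173,0,0,28,-0.08,0.08,-0.059,173,0,0,35,-0.09,0.091,-0.059,173,0,0,42,-0.09,0.091,-0.059,173,0,0,48,-0.09,0.091,-0.059,173,0,0,54.2,-0.09,0.091,-0.059,173,0,0,54.2,-0.09,0.091,-0.059,173,0,0,54.2,-0.09,0.091,-0.059,173,0,0,54.2,-0.09,0.091,-0.059,173]'

```text
time_s: 10.33
tool_pos: [0.4017, -0.2829, 0.1999]
tcp_rot: [3.141, 0.074, -0.001]
ft_force: [-0.6, 0.5, 0.2]
finger_gap: 0.32
finger_force: 0.0
```

Run:
```python
from h import *
stat(); c=snap('wrist','w4.png')
```

```text
t 10.33 p [ 0.4017 -0.2829  0.1999] yaw 2.71 tilt [-0.0003 -0.    ] q [-0.84  0.14  1.64 -0.    1.36  0.68] F [-0.6  0.5  0.2] gap 0.32 ff 0.0
```

View pics/w4.png

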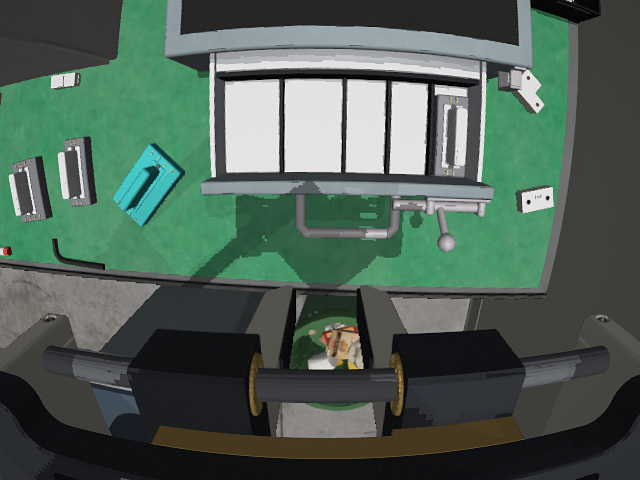

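The open drawer fills columns 215–480 and rows 75–178. The bay floors show white and the stored cassette sits in bay 5 at (453,133).

Run:
```python
from h import *
c=np.load('/tmp/wrist.npz');P=fcloud(c); g=c['img'].min(2)
X=np.array([np.cos(np.radians(2)),np.sin(np.radians(2))]);Y=np.array([-X[1],X[0]]); h=np.array([.387,-.303])
for (a,b) in [(226,279),(287,342),(349,384),(392,426)]:
    s=np.s_[84:170,a-8:b+8]; q=P[s][(g[s]>150)&(P[s][...,2]<.03)]
    xy=(q[:,:2]-h)@np.stack([X,Y],1); 
    lo,hi=np.percentile(xy,[1,99],axis=0); print(len(q),'z',np.median(q[:,2]).round(3),'y',(lo[1]*1000).round(1),(hi[1]*1000).round(1),'mid',(1000*(lo+hi)[1]/2).round(1),'x',(lo[0]*1e3).round(1),(hi[0]*1e3).round(1))
bar=(P[...,2]>.05)&(P[...,2]<.072)&(P[...,0]<.40)&(P[...,0]>.36)&(abs(P[...,1]+.303)<.035); q=P[bar]; f=np.polyfit(q[:,1],q[:,0],1); print('bar x',q[:,0].mean(),q[:,0].min(),q[:,0].max(),'yaw',np.degrees(np.arctan(-f[0])))
# divider line direction
pts=[]
for v in range(90,165,6):
    row=g[v,275:295]; pts.append(P[v,275+int(np.argmin(row))])
pts=np.array(pts); print('div yaw',np.degrees(np.polyfit(pts[:,0],pts[:,1],1)[0]))
r=(P[...,2]>.058)&(P[...,2]<.075)&(abs(P[...,0]-.485)<.04)&(abs(P[...,1]+.403)<.015); print('stored',cv2.minAreaRect((P[r][:,:2]*1e3).astype(np.float32)))
```

```text
4792 z 0.02 y 61.8 125.4 mid 93.6 x 58.9 147.1
5171 z 0.02 y -1.9 62.9 mid 30.5 x 58.7 146.0
3397 z 0.02 y -45.5 6.1 mid -19.7 x 59.7 146.9
3093 z 0.02 y -81.9 -37.6 mid -59.7 x 61.3 149.5
bar x 0.3898231213347864 0.3835064783203912 0.3948491796483451 yaw 1.456294354279026
div yaw 1.8885049644615108
stored ((481.177978515625, -401.7115783691406), (70.58745574951172, 29.3612117767334), 1.8252997398376465)
```

Run:
```python
from h import *
c=np.load('/tmp/wrist.npz');P=fcloud(c); g=c['img'].min(2)
X=np.array([np.cos(np.radians(2)),np.sin(np.radians(2))]);Y=np.array([-X[1],X[0]]); h=np.array([.387,-.303])
m=((g>150)&(P[...,2]<.026)&(P[...,2]>.012)).astype(np.uint8)
n,l,s,_=cv2.connectedComponentsWithStats(m,connectivity=4)
for u in (253,314,366,408):
    k=l==l[125,u]; q=P[k]; xy=(q[:,:2]-h)@np.stack([X,Y],1); lo,hi=np.percentile(xy,[.5,99.5],axis=0)*1000
    print(k.sum(),'y',lo[1].round(1),hi[1].round(1),'mid',((lo+hi)/2).round(1),'x',lo[0].round(1),hi[0].round(1))
print('row125 g',list(zip(range(218,436),g[125,218:436]))[::1] if 0 else [u for u in range(218,436) if g[125,u]<100])
print([P[125,u,1].round(4) for u in (283,345,388)], P[125,283,0])
```

```text
4894 y 69.9 125.6 mid [103.7  97.8] x 56.3 151.0
5258 y 6.3 63.0 mid [103.8  34.6] x 56.3 151.4
3505 y -38.1 0.6 mid [103.7 -18.8] x 56.4 151.1
3209 y -82.2 -44.9 mid [103.7 -63.6] x 56.4 151.1
row125 g [218, 219, 220, 221, 222, 223, 224, 280, 281, 282, 283, 284, 342, 343, 344, 345, 385, 386, 387, 388, 389, 390, 427, 428, 429, 430, 431, 432, 433, 434, 435]
[np.float64(-0.2361), np.float64(-0.2967), np.float64(-0.3388)] 0.4883696162002113
```

Run:
```python
from h import *
c=np.load('/tmp/top.npz');P=cloud(c); q=P[90:240,150:290].reshape(-1,3); k=q[q[:,2]>.08]; print('instr',np.percentile(k,[1,50,99],axis=0).round(3), k[:,0].min())
w=np.load('/tmp/wrist.npz');P=fcloud(w)
q=P[120:230,0:110].reshape(-1,3); 
for y0 in (.024,.117):
    m=q[(q[:,2]>.03)&(q[:,2]<.06)&(abs(q[:,1]-y0)<.04)]; print(len(m),cv2.minAreaRect((m[:,:2]*1e3).astype(np.float32)),m[:,2].max())
chain(pose(.4385,.024,.10,3.1),pose(.4385,.024,-.010,3.1),pose(.4385,.024,.11,3.1),pose(.4895,-.265,.11,2),pose(.4913,-.3179,.11,2),pose(.4913,-.3179,.012,2))
```

```text
instr [[ 0.561 -0.039  0.104]
 [ 0.684  0.107  0.251]
 [ 0.845  0.258  0.279]] 0.3775576399639209
670 ((440.0311584472656, 22.74833869934082), (55.67097854614258, 14.492779731750488), 4.016311168670654) 0.04801030828269115
550 ((418.41796875, 116.40390014648438), (55.95928955078125, 14.22496223449707), 7.675856590270996) 0.04887461586644526
to [0.4385 0.024  0.1   ] turn [ 0.01  0.01 -0.44] shift [ 0.051  -0.3048  0.0999]
to [ 0.4385  0.024  -0.01  ] turn [0. 0. 0.] shift [0.   0.   0.11]
to [0.4385 0.024  0.11  ] turn [0. 0. 0.] shift [ 0.    0.   -0.12]
to [ 0.4895 -0.265   0.11  ] turn [0.  0.  1.1] shift [0.0353 0.2913 0.    ]
to [ 0.4913 -0.3179  0.11  ] turn [0. 0. 0.] shift [-0.      0.0529  0.    ]
to [ 0.4913 -0.3179  0.012 ] turn [0. 0. 0.] shift [0.    0.    0.098]
```

drive_tool --moves '[0,0,0,0.006,-0.04,0,160,0,0,0,0.013,-0.08,0,160,0,0,0,0.02,-0.12,0.02,160,0,0,0,0.027,-0.16,0.04,160,0,0,0,0.033,-0.2,0.06,160,0,0,0,0.04,-0.24,0.08,160,0,0,-0.4,0.047,-0.28,0.1,160,0,0,-0.4,0.052,-0.3045,0.1,160,0,0,-0.4,0.052,-0.3045,0.1,160,0,0,-0.4,0.052,-0.3045,0.1,160,0,0,-0.4,0.052,-0.3045,0.1,160,0,0,-0.4,0.052,-0.3045,0.1,160]'

```text
time_s: 11.38
tool_pos: [0.4414, 0.0225, 0.1005]
tcp_rot: [3.14, 0.078, 0.002]
ft_force: [0.7, -0.3, 0.4]
finger_gap: 0.375
finger_force: 0.0
```

```bash
cat >> h.py <<'E'
def rib(c,x0,y0,rad=.045,z=(.03,.06)):
    P=fcloud(c).reshape(-1,3); m=P[(P[:,2]>z[0])&(P[:,2]<z[1])&(np.hypot(P[:,0]-x0,P[:,1]-y0)<rad)]
    r=cv2.minAreaRect((m[:,:2]*1e3).astype(np.float32)); print('rib',len(m),np.round(r[0],1),np.round(r[1],1),round(r[2],1))
E
python3 - <<'E'
from h import *
stat(); c=snap('wrist'); rib(c,.439,.024); rib(c,.418,.117)
E
```

```text
t 11.38 p [0.4414 0.0225 0.1005] yaw 2.84 tilt [ 0.0011 -0.0007] q [-0.2   0.14  1.9  -0.    1.1   1.32] F [ 0.7 -0.3  0.4] gap 0.375 ff 0.0
rib 1219 [440.8  24.2] [55.6 11.9] 2.9
rib 1350 [418.9 116.9] [56.  12.6] 7.9
```

drive_tool --moves '[0,0,0,0,-0.0015,0.03,160,0,0,0,0,-0.0015,0.06,160,0,0,0,0,-0.0015,0.09,160,0,0,0,0,-0.0015,0.103,160,0,0,0,0,-0.0015,0.11,160,0,0,0,0,-0.0015,0.11,160,0,0,0,0,-0.0015,0.11,255,0,0,0,0,-0.0015,0.11,255,0,0,0,0,-0.0015,0.11,255,0,0,0,0,-0.0015,0.11,255,0,0,0,0,-0.0015,0.11,255,0,0,0,0,-0.0015,0.11,255]' --force 40

```text
time_s: 12.43
tool_pos: [0.4417, 0.0249, -0.009]
tcp_rot: [3.14, 0.079, 0.003]
ft_force: [-0.8, -1.0, 6.8]
finger_gap: 0.126
finger_force: 40.0
```

drive_tool --moves '[0,0,0,0,0,-0.01,255,0,0,0,0,0,-0.025,255,0,0,0,0,0,-0.04,255,0,0,0,0,0,-0.06,255,0,0,0,0,0,-0.08,255,0,0,0,0,0,-0.1,255,0,0,0,0,0,-0.115,255,0,0,0,0,0,-0.12,255,0,0,0,0,0,-0.12,255]'

```text
time_s: 13.18
tool_pos: [0.4416, 0.0252, 0.1111]
tcp_rot: [3.14, 0.079, 0.004]
ft_force: [-0.7, -0.4, -1.2]
finger_gap: 0.126
finger_force: 40.0
```

Run:
```python
from h import *
stat(); chain(pose(.4913,-.3179,.11,2),pose(.4913,-.3179,.012,2))
```

```text
t 13.18 p [0.4416 0.0252 0.1111] yaw 2.87 tilt [ 0.0028 -0.0005] q [-0.2   0.13  1.89  0.    1.12  1.32] F [-0.7 -0.4 -1.2] gap 0.126 ff 40.0
to [ 0.4913 -0.3179  0.11  ] turn [ 0.04 -0.16  0.87] shift [0.0325 0.3451 0.0014]
to [ 0.4913 -0.3179  0.012 ] turn [0. 0. 0.] shift [0.    0.    0.098]
```

drive_tool --moves '[0,0,0,0.001,0.006,0,255,0,0,0,0.002,0.018,0,255,0,0,0,0.003,0.034,0,255,0,0,0,0.005,0.052,0,255,0,0,0,0.007,0.072,0,255,0,0,0,0.009,0.092,0,255,0,0,0,0.01,0.112,0,255,0,0,0,0.012,0.132,0,255,0,0,0,0.014,0.152,0,255,0,0,0.5,0.016,0.172,0,255,0,0,0.5,0.018,0.192,0,255,0,0,0.9,0.02,0.212,0,255]'

```text
time_s: 14.18
tool_pos: [0.4702, -0.1864, 0.1081]
tcp_rot: [-3.139, -0.053, 0.004]
ft_force: [-0.3, -0.7, -0.9]
finger_gap: 0.126
finger_force: 40.0
```

drive_tool --moves '[0,0,0,0.002,0.02,0,255,0,0,0,0.004,0.04,0,255,0,0,0,0.006,0.06,0,255,0,0,0,0.008,0.08,0,255,0,0,0,0.01,0.1,0,255,0,0,0,0.011,0.115,0,255,0,0,0,0.012,0.125,0,255,0,0,0,0.0125,0.131,0,255,0,0,0,0.0125,0.133,0,255,0,0,0,0.0125,0.133,0,255,0,0,0,0.0125,0.133,0,255,0,0,0,0.0125,0.133,0,255]'

```text
time_s: 15.18
tool_pos: [0.4882, -0.3171, 0.11]
tcp_rot: [-3.141, -0.055, 0.0]
ft_force: [-0.3, -0.2, -0.8]
finger_gap: 0.128
finger_force: 40.0
```

Run:
```python
from h import *
stat(); chain(pose(.4913,-.3179,.012,2)); c=snap('wrist','w5.png')
```

```text
t 15.18 p [ 0.4882 -0.3171  0.11  ] yaw 2.0 tilt [-0.0001  0.0003] q [-0.77  0.37  1.56  0.    1.21  0.77] F [-0.3 -0.2 -0.8] gap 0.128 ff 40.0
to [ 0.4913 -0.3179  0.012 ] turn [-0.02  0.   -0.  ] shift [0.003  0.0009 0.098 ]
```

View pics/w5.png

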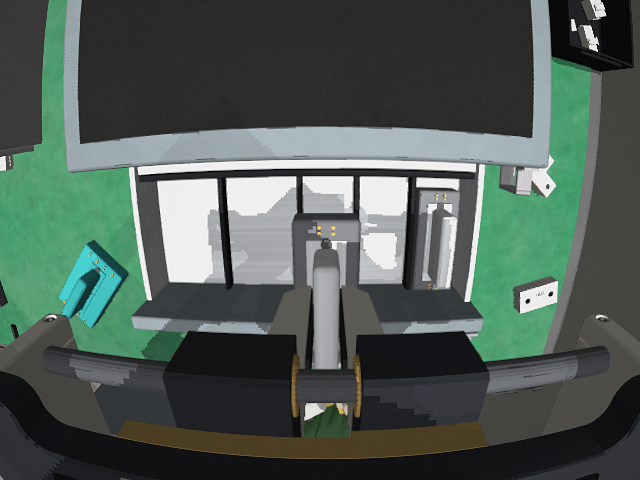

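drive_tool --moves '[0,0,0,0.002,0.0007,0.01,255,0,0,0,0.0025,0.0007,0.025,255,0,0,0,0.0025,0.0007,0.04,255,0,0,0,0.0025,0.0007,0.055,255,0,0,0,0.0025,0.0007,0.068,255,0,0,0,0.0025,0.0007,0.078,255,0,0,0,0.0025,0.0007,0.086,255,0,0,0,0.0025,0.0007,0.092,255,0,0,0,0.0025,0.0007,0.095,255,0,0,0,0.0025,0.0007,0.097,255,0,0,0,0.0025,0.0007,0.097,255]'

```text
time_s: 16.15
tool_pos: [0.4909, -0.3188, 0.0129]
tcp_rot: [3.141, 0.053, 0.0]
ft_force: [-0.8, -0.4, -0.5]
finger_gap: 0.123
finger_force: 40.0
```

drive_tool --moves '[0,0,0,0,0,0.001,255,0,0,0,0,0,0.002,255,0,0,0,0,0,0.002,255,0,0,0,0,0,0.002,184,0,0,0,0,0,0.002,184,0,0,0,0,0,0.002,184,0,0,0,0,0,0.002,184,0,0,0,0,0,0,184,0,0,0,0,0,-0.03,184,0,0,0,0,0,-0.06,184,0,0,0,0,0,-0.1,184,0,0,0,0,0,-0.1,184]'

```text
time_s: 17.15
tool_pos: [0.4945, -0.322, 0.121]
tcp_rot: [3.132, 0.054, 0.015]
ft_force: [1.3, -0.9, 0.4]
finger_gap: 0.28
finger_force: 0.0
```

Run:
```python
from h import *
stat(); c=snap('wrist'); rib(c,.491,-.318,.035,(.045,.08)); 
t=snap('top'); P=cloud(t)
for (u,v) in [(163,301),(196,295),(236,298)]:
    w=P[v-26:v+26,u-20:u+20].reshape(-1,3); m=w[(w[:,2]>.03)&(w[:,2]<.06)]
    if len(m): r=cv2.minAreaRect((m[:,:2]*1000).astype(np.float32)); print(u,len(m),np.round(r[0],1),np.round(r[1],1),round(r[2],1))
chain(pose(.418,.117,.11,7.7))
```

```text
t 17.15 p [ 0.4945 -0.322   0.121 ] yaw 1.96 tilt [ 0.0095 -0.009 ] q [-0.77  0.37  1.54  0.    1.22  0.77] F [ 1.3 -0.9  0.4] gap 0.28 ff 0.0
rib 1242 [ 489.8 -318.6] [55.2 12.1] 1.7
163 158 [413.  306.8] [13.5 55. ] 86.4
196 150 [426.4 221.7] [13.7 55.9] 78.3
236 135 [417.4 117.5] [55.4 13.3] 6.0
to [0.418 0.117 0.11 ] turn [ 0.21 -0.18 -5.74] shift [-0.059  -0.439   0.0035]
```

drive_tool --moves '[0,0,0,-0.005,-0.04,0,160,0,0,0,-0.01,-0.08,0,160,0,0,0,-0.016,-0.12,0,160,0,0,0,-0.021,-0.16,0,160,0,0,0,-0.026,-0.2,0,160,0,0,-2,-0.032,-0.24,0,160,0,0,-3,-0.037,-0.28,0,160,0,0,-4,-0.042,-0.32,0.003,160,0,0,-5,-0.047,-0.36,0.006,160,0,0,-5.5,-0.053,-0.4,0.013,160,0,0,-5.5,-0.0576,-0.4377,0.013,160,0,0,-5.5,-0.0576,-0.4377,0.013,160]'

```text
time_s: 18.25
tool_pos: [0.4143, 0.1225, 0.0982]
tcp_rot: [-3.132, -0.213, 0.007]
ft_force: [-0.5, -0.2, -0.2]
finger_gap: 0.374
finger_force: 0.0
```

drive_tool --moves '[0,0,0,0,0,0,160,0,0,0,0,0,0,160,0,0,0,0,0,0,160]'

```text
time_s: 18.5
tool_pos: [0.4183, 0.1158, 0.0994]
tcp_rot: [3.135, 0.202, -0.002]
ft_force: [0.4, -0.5, -0.1]
finger_gap: 0.368
finger_force: 0.0
```

Run:
```python
from h import *
stat(); c=snap('wrist'); rib(c,.418,.117); rib(c,.426,.222); chain(pose(.418,.117,-.010,7.7))
```

```text
t 18.5 p [0.4183 0.1158 0.0994] yaw 7.38 tilt [-0.001  -0.0004] q [ 0.01  0.13  1.92 -0.    1.09  1.45] F [ 0.4 -0.5 -0.1] gap 0.368 ff 0.0
rib 1275 [418.7 117.7] [56.  11.9] 7.5
rib 1381 [427.9 221.6] [12.7 55.4] 79.2
to [ 0.418  0.117 -0.01 ] turn [ 0.01  0.04 -0.37] shift [-0.0002 -0.0015  0.1096]
```

drive_tool --moves '[0,0,0,0,-0.0015,0.03,160,0,0,0,0,-0.0015,0.06,160,0,0,0,0,-0.0015,0.09,160,0,0,0,0,-0.0015,0.103,160,0,0,0,0,-0.0015,0.109,160,0,0,0,0,-0.0015,0.109,160,0,0,0,0,-0.0015,0.109,255,0,0,0,0,-0.0015,0.109,255,0,0,0,0,-0.0015,0.109,255,0,0,0,0,-0.0015,0.109,255,0,0,0,0,-0.0015,0.109,255,0,0,0,0,-0.0015,0.109,255]' --force 40

```text
time_s: 19.55
tool_pos: [0.4191, 0.1182, -0.0081]
tcp_rot: [3.134, 0.205, 0.004]
ft_force: [0.1, -2.0, 5.9]
finger_gap: 0.125
finger_force: 40.0
```

drive_tool --moves '[0,0,0,0,0,-0.01,255,0,0,0,0,0,-0.025,255,0,0,0,0,0,-0.04,255,0,0,0,0,0,-0.06,255,0,0,0,0,0,-0.08,255,0,0,0,0,0,-0.1,255,0,0,0,0,0,-0.115,255,0,0,0,0,0,-0.12,255,0,0,0,0,0,-0.12,255,0,0,0,0,0,-0.12,255]'

```text
time_s: 20.38
tool_pos: [0.4176, 0.1184, 0.1105]
tcp_rot: [-3.135, -0.204, 0.001]
ft_force: [0.3, -0.3, -2.3]
finger_gap: 0.126
finger_force: 40.0
```

Run:
```python
from h import *
stat(); chain(pose(.4894,-.265,.11,2))
```

```text
t 20.38 p [0.4176 0.1184 0.1105] yaw 7.46 tilt [-0.0005  0.0001] q [0.02 0.12 1.9  0.   1.12 1.46] F [ 0.3 -0.3 -2.3] gap 0.126 ff 40.0
to [ 0.4894 -0.265   0.11  ] turn [-0.01  0.03  5.46] shift [0.0214 0.3895 0.0004]
```

drive_tool --moves '[0,0,0,0,0.006,0,255,0,0,0,0.001,0.018,0,255,0,0,0.5,0.002,0.034,0,255,0,0,1,0.003,0.053,0,255,0,0,1.5,0.004,0.073,0,255,0,0,2,0.005,0.093,0,255,0,0,2.5,0.006,0.113,0,255,0,0,3,0.007,0.133,0,255,0,0,3.5,0.008,0.153,0,255,0,0,4,0.009,0.173,0,255,0,0,4.5,0.01,0.193,0,255,0,0,5.5,0.011,0.213,0,255]'

```text
time_s: 21.38
tool_pos: [0.4557, -0.0925, 0.1095]
tcp_rot: [-3.14, -0.052, 0.004]
ft_force: [0.1, -0.4, -1.4]
finger_gap: 0.128
finger_force: 40.0
```

Run:
```python
from h import *
stat(); r=pose(0,0,0,7.46)[1]; p=np.array([.4176,.1184,.1105])+r.apply([.011,.213,0]); chain(pose(.4894,-.265,.11,2),start=(p,pose(0,0,0,1.96)[1]))
```

```text
t 21.38 p [ 0.4557 -0.0925  0.1095] yaw 1.91 tilt [-0.0025  0.001 ] q [-0.44  0.17  1.84 -0.    1.13  1.1 ] F [ 0.1 -0.4 -1.4] gap 0.128 ff 40.0
to [ 0.4894 -0.265   0.11  ] turn [ 0.    0.   -0.04] shift [0.0273 0.1747 0.0005]
```

drive_tool --moves '[0,0,0,0.003,0.02,0,255,0,0,0,0.006,0.04,0,255,0,0,0,0.009,0.06,0,255,0,0,0,0.012,0.08,0,255,0,0,0,0.015,0.1,0,255,0,0,0,0.018,0.12,0,255,0,0,0,0.021,0.14,0,255,0,0,0,0.024,0.155,0,255,0,0,0,0.026,0.167,0,255,0,0,0,0.0273,0.1747,0,255,0,0,0,0.0273,0.1747,0,255,0,0,0,0.0273,0.1747,0,255]'

```text
time_s: 22.38
tool_pos: [0.4895, -0.2647, 0.1105]
tcp_rot: [-3.14, -0.053, 0.001]
ft_force: [-0.2, -0.7, -1.5]
finger_gap: 0.129
finger_force: 40.0
```

drive_tool --moves '[0,0,0,0,0,0.01,255,0,0,0,0,0,0.025,255,0,0,0,0,0,0.035,255,0,0,0,0,0,0.04,255,0,0,0,0,0,0.04,255,0,0,0,0,0,0.04,255]'

```text
time_s: 22.88
tool_pos: [0.4897, -0.2646, 0.0707]
tcp_rot: [-3.141, -0.054, 0.001]
ft_force: [0.7, -0.9, -0.6]
finger_gap: 0.126
finger_force: 40.0
```

Run:
```python
from h import *
stat(); chain(pose(.4894,-.265,.013,2)); c=snap('wrist','w6.png')
```

```text
t 22.88 p [ 0.4897 -0.2646  0.0707] yaw 1.98 tilt [-0.0006  0.0005] q [-0.7   0.37  1.67  0.    1.1   0.84] F [ 0.7 -0.9 -0.6] gap 0.126 ff 40.0
to [ 0.4894 -0.265   0.013 ] turn [-0.03  0.03 -0.02] shift [-0.0003  0.0004  0.0577]
```

View pics/w6.png

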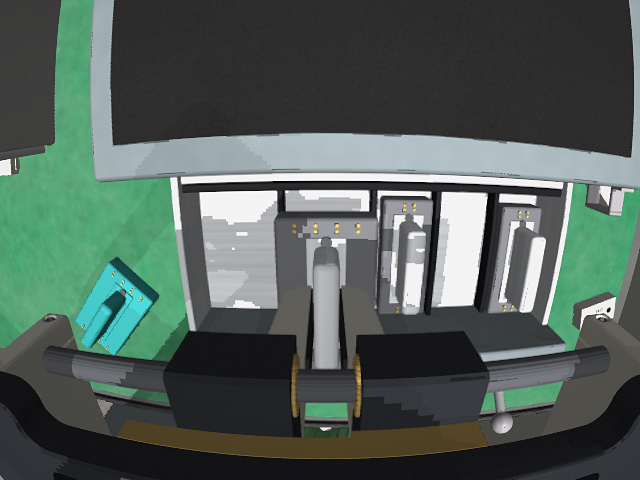

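The cassette hangs level over bay 2: it spans columns 276–377 between dividers at 282 and 372. I'll lower and release.

drive_tool --moves '[0,0,0,0,0.0004,0.012,255,0,0,0,0,0.0004,0.025,255,0,0,0,0,0.0004,0.036,255,0,0,0,0,0.0004,0.045,255,0,0,0,0,0.0004,0.051,255,0,0,0,0,0.0004,0.055,255,0,0,0,0,0.0004,0.057,255,0,0,0,0,0.0004,0.0585,255,0,0,0,0,0.0004,0.0595,255,0,0,0,0,0.0004,0.0595,255]'

```text
time_s: 23.77
tool_pos: [0.4902, -0.2658, 0.012]
tcp_rot: [3.141, 0.053, 0.001]
ft_force: [-0.1, -0.0, -0.8]
finger_gap: 0.128
finger_force: 40.0
```

drive_tool --moves '[0,0,0,0,0,0,184,0,0,0,0,0,0,184,0,0,0,0,0,0,184,0,0,0,0,0,0,184,0,0,0,0,0,-0.02,184,0,0,0,0,0,-0.05,184,0,0,0,0,0,-0.085,184,0,0,0,0,0,-0.1,184,0,0,0,0,0,-0.1,184,0,0,0,0,0,-0.1,184]'

```text
time_s: 24.6
tool_pos: [0.4904, -0.266, 0.1124]
tcp_rot: [3.14, 0.053, 0.003]
ft_force: [-0.5, -1.1, -0.8]
finger_gap: 0.28
finger_force: 0.0
```

Run:
```python
from h import *
stat(); c=snap('wrist'); rib(c,.489,-.265,.035,(.045,.08)); 
t=snap('top'); P=cloud(t)
for (u,v) in [(163,301),(196,295)]:
    w=P[v-26:v+26,u-20:u+20].reshape(-1,3); m=w[(w[:,2]>.03)&(w[:,2]<.06)]
    if len(m): r=cv2.minAreaRect((m[:,:2]*1000).astype(np.float32)); print(u,len(m),np.round(r[0],1),np.round(r[1],1),round(r[2],1))
chain(pose(.427,.222,.10,-11))
```

```text
t 24.6 p [ 0.4904 -0.266   0.1124] yaw 1.95 tilt [ 0.0019 -0.0016] q [-0.7   0.33  1.62 -0.    1.19  0.84] F [-0.5 -1.1 -0.8] gap 0.28 ff 0.0
rib 1332 [ 490.1 -265. ] [55.5 11.8] 1.9
163 162 [412.9 306.3] [13.3 54.9] 86.3
196 144 [426.3 221.4] [13.3 55.9] 78.6
to [0.427 0.222 0.1  ] turn [-0.07  0.1  12.95] shift [-0.0455 -0.4887  0.011 ]
```

drive_tool --moves '[0,0,0,-0.003,-0.04,0,160,0,0,0,-0.007,-0.08,0,160,0,0,0,-0.011,-0.12,0,160,0,0,0,-0.015,-0.16,0,160,0,0,0,-0.019,-0.2,0,160,0,0,2,-0.022,-0.24,0,160,0,0,4,-0.026,-0.28,0,160,0,0,6,-0.03,-0.32,0,160,0,0,8,-0.034,-0.36,0,160,0,0,10,-0.038,-0.4,0,160,0,0,12,-0.042,-0.44,0,160,0,0,13,-0.0455,-0.47,0.005,160]'

```text
time_s: 25.7
tool_pos: [0.427, 0.2053, 0.1056]
tcp_rot: [-3.127, 0.304, 0.002]
ft_force: [0.4, -0.4, 0.2]
finger_gap: 0.373
finger_force: 0.0
```

Run:
```python
from h import *
stat(); c=snap('wrist'); rib(c,.427,.222); rib(c,.413,.306)
r=pose(0,0,0,1.95)[1]; p=np.array([.4904,-.266,.1124])+r.apply([-.0455,-.47,.005]); chain(pose(.4272,.2217,.10,-11.2),start=(p,pose(0,0,0,-11.05)[1]))
```

```text
t 25.7 p [0.427  0.2053 0.1056] yaw -11.1 tilt [-0.0014  0.0003] q [0.21 0.19 1.82 0.   1.13 1.98] F [ 0.4 -0.4  0.2] gap 0.373 ff 0.0
rib 1228 [428.1 221.9] [12.3 56.1] 79.1
rib 1285 [414.2 306.4] [12.9 56. ] 85.2
to [0.4272 0.2217 0.1   ] turn [0.   0.   0.15] shift [-0.0054 -0.0188  0.0074]
```

drive_tool --moves '[0,0,0,-0.003,-0.0168,0,160,0,0,0,-0.003,-0.0168,0.03,160,0,0,0,-0.003,-0.0168,0.06,160,0,0,0,-0.003,-0.0168,0.09,160,0,0,0,-0.003,-0.0168,0.107,160,0,0,0,-0.003,-0.0168,0.114,160,0,0,0,-0.003,-0.0168,0.114,160,0,0,0,-0.003,-0.0168,0.114,255,0,0,0,-0.003,-0.0168,0.114,255,0,0,0,-0.003,-0.0168,0.114,255,0,0,0,-0.003,-0.0168,0.114,255,0,0,0,-0.003,-0.0168,0.114,255]'

```text
time_s: 26.75
tool_pos: [0.4297, 0.22, -0.0065]
tcp_rot: [-3.126, 0.302, -0.004]
ft_force: [0.3, 0.7, 3.7]
finger_gap: 0.125
finger_force: 40.0
```

drive_tool --moves '[0,0,0,0,0,0,255,0,0,0,0,0,-0.01,255,0,0,0,0,0,-0.025,255,0,0,0,0,0,-0.04,255,0,0,0,0,0,-0.06,255,0,0,0,0,0,-0.08,255,0,0,0,0,0,-0.1,255,0,0,0,0,0,-0.115,255,0,0,0,0,0,-0.12,255,0,0,0,0,0,-0.12,255,0,0,0,0,0,-0.12,255]'

```text
time_s: 27.67
tool_pos: [0.4282, 0.2196, 0.1121]
tcp_rot: [3.127, -0.302, -0.001]
ft_force: [-0.4, 0.6, -2.1]
finger_gap: 0.124
finger_force: 40.0
```

Run:
```python
from h import *
stat(); a=pose(.455,-.06,.11,2); chain(a,pose(.4928,-.3619,.11,2))
```

```text
t 27.67 p [0.4282 0.2196 0.1121] yaw -11.05 tilt [-0.0005 -0.0001] q [ 0.24  0.2   1.8  -0.    1.15  2.01] F [-0.4  0.6 -2.1] gap 0.124 ff 40.0
to [ 0.455 -0.06   0.11 ] turn [ 1.000e-02  3.000e-02 -1.305e+01] shift [0.0799 0.2693 0.0022]
to [ 0.4928 -0.3619  0.11  ] turn [0. 0. 0.] shift [0.0272 0.303  0.    ]
```

drive_tool --moves '[0,0,-0.5,0.003,0.008,0,255,0,0,-1.5,0.008,0.025,0,255,0,0,-3,0.014,0.047,0,255,0,0,-4,0.021,0.071,0,255,0,0,-5,0.028,0.096,0,255,0,0,-6.5,0.036,0.121,0,255,0,0,-8,0.043,0.146,0,255,0,0,-9,0.051,0.171,0,255,0,0,-10,0.058,0.196,0,255,0,0,-11,0.066,0.221,0,255,0,0,-12,0.073,0.246,0.001,255,0,0,-13,0.08,0.269,0.002,255]'

```text
time_s: 28.67
tool_pos: [0.4545, -0.0608, 0.109]
tcp_rot: [-3.14, -0.054, 0.004]
ft_force: [-0.2, 0.7, -1.5]
finger_gap: 0.126
finger_force: 40.0
```

drive_tool --moves '[0,0,0,0.002,0.022,0,255,0,0,0,0.004,0.047,0,255,0,0,0,0.006,0.072,0,255,0,0,0,0.009,0.1,0,255,0,0,0,0.012,0.13,0,255,0,0,0,0.014,0.16,0,255,0,0,0,0.017,0.19,0,255,0,0,0,0.02,0.22,0,255,0,0,0,0.023,0.25,0,255,0,0,0,0.025,0.275,0,255,0,0,0,0.027,0.293,0,255,0,0,0,0.0272,0.303,0,255]'

```text
time_s: 29.67
tool_pos: [0.4924, -0.3633, 0.1083]
tcp_rot: [-3.139, -0.051, 0.003]
ft_force: [0.0, 0.8, -1.3]
finger_gap: 0.126
finger_force: 40.0
```

drive_tool --moves '[0,0,0,0,0,0,255,0,0,0,0,0,0.01,255,0,0,0,0,0,0.025,255,0,0,0,0,0,0.035,255,0,0,0,0,0,0.04,255,0,0,0,0,0,0.04,255,0,0,0,0,0,0.04,255]'

```text
time_s: 30.25
tool_pos: [0.4931, -0.3606, 0.0702]
tcp_rot: [-3.14, -0.055, 0.001]
ft_force: [0.4, -0.2, -2.0]
finger_gap: 0.125
finger_force: 40.0
```

Run:
```python
from h import *
stat(); chain(pose(.4928,-.3619,.013,2)); c=snap('wrist','w7.png')
```

```text
t 30.25 p [ 0.4931 -0.3606  0.0702] yaw 2.0 tilt [-0.0006  0.0007] q [-0.81  0.46  1.53  0.    1.15  0.72] F [ 0.4 -0.2 -2. ] gap 0.125 ff 40.0
to [ 0.4928 -0.3619  0.013 ] turn [-0.04  0.03 -0.  ] shift [-0.0003  0.0013  0.0572]
```

View pics/w7.png

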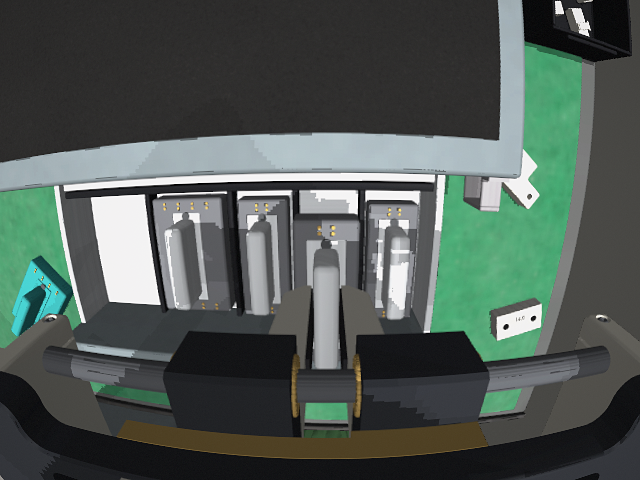

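The cassette hangs level at columns 293–360 over bay 4, whose dividers are at 295 and 362. I'll shift it about 1.3 mm right and lower.

drive_tool --moves '[0,0,0,0,0.0012,0.008,255,0,0,0,0,0.0012,0.018,255,0,0,0,0,0.0012,0.029,255,0,0,0,0,0.0012,0.039,255,0,0,0,0,0.0012,0.046,255,0,0,0,0,0.0012,0.051,255,0,0,0,0,0.0012,0.054,255,0,0,0,0,0.0012,0.056,255,0,0,0,0,0.0012,0.0575,255,0,0,0,0,0.0012,0.0575,255]'

```text
time_s: 31.13
tool_pos: [0.4935, -0.363, 0.0136]
tcp_rot: [3.141, 0.054, 0.001]
ft_force: [-0.4, -0.3, -1.5]
finger_gap: 0.126
finger_force: 40.0
```

drive_tool --moves '[0,0,0,0,0,0,190,0,0,0,0,0,0,190,0,0,0,0,0,0,190,0,0,0,0,0,0,190,0,0,0,0,0,-0.02,190,0,0,0,0,0,-0.05,190,0,0,0,0,0,-0.085,190,0,0,0,0,0,-0.1,190,0,0,0,0,0,-0.1,190,0,0,0,0,0,-0.1,190]'

```text
time_s: 31.97
tool_pos: [0.4936, -0.3632, 0.1138]
tcp_rot: [3.139, 0.053, 0.002]
ft_force: [-0.6, 0.4, -0.3]
finger_gap: 0.255
finger_force: 0.0
```

Run:
```python
from h import *
stat(); c=snap('wrist'); rib(c,.492,-.362,.032,(.045,.08));rib(c,.485,-.403,.032,(.045,.08));rib(c,.49,-.318,.032,(.045,.08))
t=snap('top'); P=cloud(t)
for (u,v) in [(163,301)]:
    w=P[v-26:v+26,u-20:u+20].reshape(-1,3); m=w[(w[:,2]>.03)&(w[:,2]<.06)]
    if len(m): r=cv2.minAreaRect((m[:,:2]*1000).astype(np.float32)); print(u,len(m),np.round(r[0],1),np.round(r[1],1),round(r[2],1))
chain(pose(.45,0,.11,-4),pose(.414,.3065,.10,-4.5))
```

```text
t 31.97 p [ 0.4936 -0.3632  0.1138] yaw 1.95 tilt [ 0.0016 -0.0017] q [-0.82  0.42  1.48  0.    1.24  0.72] F [-0.6  0.4 -0.3] gap 0.255 ff 0.0
rib 1313 [ 491.8 -362.3] [55.7 11.9] 1.9
rib 1898 [ 490.2 -414.4] [54.3 33. ] 2.0
rib 1488 [ 490.1 -318.7] [55.4 12.8] 1.5
163 161 [412.9 306.1] [13.2 55.1] 85.3
to [0.45 0.   0.11] turn [-0.1   0.1   5.95] shift [-0.0301 -0.3632  0.0022]
to [0.414  0.3065 0.1   ] turn [0.  0.  0.5] shift [-0.0573 -0.3032  0.01  ]
```

drive_tool --moves '[0,0,0,-0.003,-0.04,0,160,0,0,0,-0.007,-0.08,0,160,0,0,0,-0.01,-0.12,0,160,0,0,0,-0.013,-0.16,0,160,0,0,0,-0.017,-0.2,0,160,0,0,1.5,-0.02,-0.24,0,160,0,0,3,-0.023,-0.28,0,160,0,0,4.5,-0.027,-0.32,0,160,0,0,6,-0.03,-0.363,0.002,160,0,0,6,-0.03,-0.363,0.002,160]'

```text
time_s: 32.9
tool_pos: [0.4471, 0.0058, 0.109]
tcp_rot: [-3.136, 0.105, 0.009]
ft_force: [0.3, -0.3, 0.5]
finger_gap: 0.373
finger_force: 0.0
```

drive_tool --moves '[0,0,0,-0.0075,-0.04,0,160,0,0,0,-0.015,-0.08,0,160,0,0,0,-0.023,-0.12,0,160,0,0,0,-0.03,-0.16,0,160,0,0,0,-0.038,-0.2,0,160,0,0,0.5,-0.045,-0.24,0,160,0,0,0.5,-0.053,-0.28,0.005,160,0,0,0.5,-0.057,-0.303,0.01,160,0,0,0.5,-0.057,-0.303,0.01,160,0,0,0.5,-0.057,-0.303,0.01,160,0,0,0.5,-0.057,-0.303,0.01,160]'

```text
time_s: 33.82
tool_pos: [0.4148, 0.3041, 0.0998]
tcp_rot: [3.137, -0.124, -0.003]
ft_force: [-0.7, -0.3, -0.2]
finger_gap: 0.374
finger_force: 0.0
```

Run:
```python
from h import *
stat(); c=snap('wrist'); rib(c,.413,.306); chain(pose(.414,.3064,-.008,-4.5))
```

```text
t 33.82 p [0.4148 0.3041 0.0998] yaw -4.53 tilt [-0.0023 -0.0017] q [ 0.42  0.27  1.74 -0.    1.14  2.07] F [-0.7 -0.3 -0.2] gap 0.374 ff 0.0
rib 1241 [414.5 306.8] [11.8 55.5] 85.2
to [ 0.414   0.3064 -0.008 ] turn [ 0.08  0.08 -0.1 ] shift [-0.0013 -0.0026  0.1082]
```

drive_tool --moves '[0,0,0,0,-0.002,0.03,160,0,0,0,0,-0.002,0.06,160,0,0,0,0,-0.002,0.09,160,0,0,0,0,-0.002,0.102,160,0,0,0,0,-0.002,0.1085,160,0,0,0,0,-0.002,0.1085,160,0,0,0,0,-0.002,0.1085,255,0,0,0,0,-0.002,0.1085,255,0,0,0,0,-0.002,0.1085,255,0,0,0,0,-0.002,0.1085,255,0,0,0,0,-0.002,0.1085,255,0,0,0,0,-0.002,0.1085,255]'

```text
time_s: 34.87
tool_pos: [0.4164, 0.3075, -0.0064]
tcp_rot: [-3.139, 0.124, -0.003]
ft_force: [-0.4, -1.4, 6.0]
finger_gap: 0.125
finger_force: 40.0
```

drive_tool --moves '[0,0,0,0,0,0,255,0,0,0,0,0,-0.01,255,0,0,0,0,0,-0.025,255,0,0,0,0,0,-0.04,255,0,0,0,0,0,-0.06,255,0,0,0,0,0,-0.08,255,0,0,0,0,0,-0.1,255,0,0,0,0,0,-0.115,255,0,0,0,0,0,-0.12,255,0,0,0,0,0,-0.12,255,0,0,0,0,0,-0.12,255]'

```text
time_s: 35.78
tool_pos: [0.415, 0.3072, 0.1121]
tcp_rot: [3.139, -0.124, -0.001]
ft_force: [-0.5, -0.0, -1.9]
finger_gap: 0.126
finger_force: 40.0
```

Run:
```python
from h import *
stat(); chain(pose(.445,.05,.11,0),pose(.4873,-.203,.11,2))
```

```text
t 35.78 p [0.415  0.3072 0.1121] yaw -4.54 tilt [-0.0006 -0.0001] q [0.42 0.26 1.72 0.   1.17 2.07] F [-0.5 -0.  -1.9] gap 0.126 ff 40.0
to [0.445 0.05  0.11 ] turn [ 0.01  0.03 -4.54] shift [0.0503 0.254  0.0021]
to [ 0.4873 -0.203   0.11  ] turn [ 0.  0. -2.] shift [0.0423 0.253  0.    ]
```

drive_tool --moves '[0,0,0,0.001,0.007,0,255,0,0,-0.5,0.004,0.022,0,255,0,0,-1,0.008,0.042,0,255,0,0,-1.5,0.013,0.065,0,255,0,0,-2,0.017,0.088,0,255,0,0,-2.5,0.022,0.112,0,255,0,0,-3,0.027,0.136,0,255,0,0,-3.5,0.032,0.16,0,255,0,0,-4,0.036,0.184,0,255,0,0,-4.5,0.041,0.208,0,255,0,0,-4.5,0.046,0.231,0,255,0,0,-4.5,0.05,0.254,0.002,255]'

```text
time_s: 36.78
tool_pos: [0.4444, 0.0486, 0.1095]
tcp_rot: [-3.142, 0.002, 0.003]
ft_force: [-0.5, 0.1, -1.6]
finger_gap: 0.128
finger_force: 40.0
```

drive_tool --moves '[0,0,0,0.004,0.023,0,255,0,0,-0.5,0.008,0.046,0,255,0,0,-0.5,0.012,0.07,0,255,0,0,-1,0.016,0.095,0,255,0,0,-1,0.02,0.12,0,255,0,0,-1.5,0.024,0.145,0,255,0,0,-1.5,0.028,0.17,0,255,0,0,-2,0.032,0.195,0,255,0,0,-2,0.036,0.218,0,255,0,0,-2,0.04,0.238,0,255,0,0,-2,0.0423,0.25,0,255,0,0,-2,0.0423,0.253,0,255]'

```text
time_s: 37.78
tool_pos: [0.4868, -0.2048, 0.1093]
tcp_rot: [-3.141, -0.05, 0.002]
ft_force: [-0.1, -0.4, -1.7]
finger_gap: 0.129
finger_force: 40.0
```

drive_tool --moves '[0,0,0,0,0,0,255,0,0,0,0,0,0.01,255,0,0,0,0,0,0.025,255,0,0,0,0,0,0.035,255,0,0,0,0,0,0.04,255,0,0,0,0,0,0.04,255,0,0,0,0,0,0.04,255]'

```text
time_s: 38.37
tool_pos: [0.4871, -0.2022, 0.0702]
tcp_rot: [-3.141, -0.055, 0.001]
ft_force: [0.9, -0.4, -1.7]
finger_gap: 0.125
finger_force: 40.0
```

Run:
```python
from h import *
stat(); chain(pose(.4873,-.203,.014,2)); c=snap('wrist','w8.png')
g=c['img'].min(2); print(g[200,180:480].tolist()[::4])
```

```text
t 38.37 p [ 0.4871 -0.2022  0.0702] yaw 1.99 tilt [-0.0007  0.0006] q [-0.61  0.32  1.74  0.    1.08  0.93] F [ 0.9 -0.4 -1.7] gap 0.125 ff 40.0
to [ 0.4873 -0.203   0.014 ] turn [-0.03  0.04 -0.01] shift [0.0002 0.0008 0.0562]
[87, 87, 84, 80, 80, 81, 79, 81, 82, 79, 73, 79, 81, 80, 74, 77, 79, 78, 78, 80, 79, 80, 72, 176, 188, 77, 75, 180, 180, 179, 231, 246, 246, 246, 246, 246, 246, 169, 170, 171, 170, 170, 171, 169, 231, 230, 244, 247, 14, 42, 255, 70, 158, 157, 158, 86, 156, 155, 155, 113, 155, 154, 155, 156, 168, 166, 164, 165, 167, 164, 3, 49, 44, 51, 76]
```

View pics/w8.png

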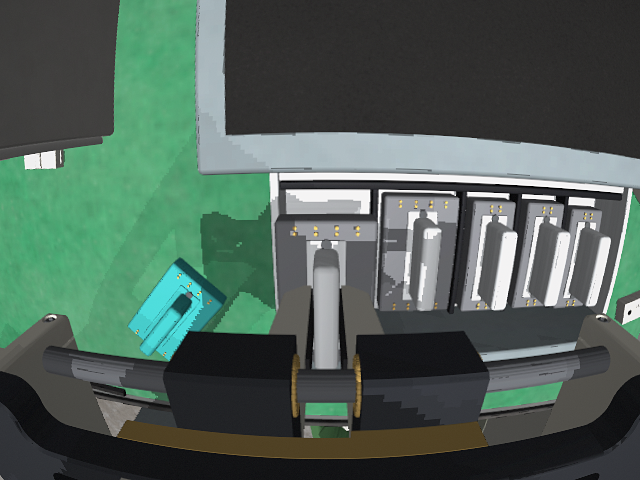

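The cassette spans 277–377, centred over bay 1 (about 283–372). I'll lower and release.

drive_tool --moves '[0,0,0,0,0.0006,0.008,255,0,0,0,0,0.0006,0.018,255,0,0,0,0,0.0006,0.029,255,0,0,0,0,0.0006,0.039,255,0,0,0,0,0.0006,0.046,255,0,0,0,0,0.0006,0.051,255,0,0,0,0,0.0006,0.054,255,0,0,0,0,0.0006,0.056,255,0,0,0,0,0.0006,0.0575,255,0,0,0,0,0.0006,0.0575,255]'

```text
time_s: 39.25
tool_pos: [0.4878, -0.2037, 0.0136]
tcp_rot: [3.141, 0.054, 0.002]
ft_force: [-0.0, 0.8, -1.5]
finger_gap: 0.122
finger_force: 40.0
```

drive_tool --moves '[0,0,0,0,0,0,190,0,0,0,0,0,0,190,0,0,0,0,0,0,190,0,0,0,0,0,0,190,0,0,0,0,0,-0.02,190,0,0,0,0,0,-0.05,190,0,0,0,0,0,-0.085,190,0,0,0,0,0,-0.1,190,0,0,0,0,0,-0.1,190,0,0,0,0,0,-0.1,190]'

```text
time_s: 40.08
tool_pos: [0.4879, -0.204, 0.1139]
tcp_rot: [3.14, 0.053, 0.003]
ft_force: [-0.8, -0.1, -1.7]
finger_gap: 0.252
finger_force: 0.0
```

Run:
```python
from h import *
stat(); c=snap('wrist'); rib(c,.487,-.203,.032,(.045,.08))
P=fcloud(c); 
for x,y in ((.487,-.203),(.49,-.265),(.49,-.318),(.492,-.362)):
    q=P.reshape(-1,3); k=q[(np.hypot(q[:,0]-x,q[:,1]-y)<.02)&(q[:,2]>.03)&(q[:,2]<.05)]; t=q[(np.hypot(q[:,0]-x,q[:,1]-y)<.02)&(q[:,2]>.055)]; print(np.median(k[:,2]).round(4),np.median(t[:,2]).round(4))
chain(pose(.3887,-.3035,.11,92),pose(.3887,-.3035,.01,92))
```

```text
t 40.08 p [ 0.4879 -0.204   0.1139] yaw 1.95 tilt [ 0.0021 -0.0015] q [-0.61  0.28  1.69 -0.    1.17  0.93] F [-0.8 -0.1 -1.7] gap 0.252 ff 0.0
rib 1486 [ 485.6 -190. ] [55.3 37.8] 2.0
0.0381 0.1896
0.0382 0.2422
0.0385 0.0651
0.0386 0.0648
to [ 0.3887 -0.3035  0.11  ] turn [-2.000e-02  0.000e+00 -9.005e+01] shift [-0.1017  0.0968  0.0026]
to [ 0.3887 -0.3035  0.01  ] turn [0. 0. 0.] shift [0.  0.  0.1]
```

drive_tool --moves '[0,0,-4,-0.03,0.02,-0.02,173,0,0,-11,-0.06,0.04,-0.02,173,0,0,-18,-0.08,0.06,-0.02,173,0,0,-25,-0.1,0.08,-0.02,173,0,0,-32,-0.1017,0.0968,-0.02,173,0,0,-39,-0.1017,0.0968,-0.02,173,0,0,-46,-0.1017,0.0968,-0.02,173,0,0,-53,-0.1017,0.0968,-0.02,173,0,0,-60,-0.1017,0.0968,-0.02,173,0,0,-67,-0.1017,0.0968,-0.02,173,0,0,-74,-0.1017,0.0968,-0.02,173,0,0,-81,-0.1017,0.0968,-0.02,173]'

```text
time_s: 41.13
tool_pos: [0.388, -0.3027, 0.1309]
tcp_rot: [-2.345, -2.085, -0.0]
ft_force: [-0.7, 0.5, 0.1]
finger_gap: 0.325
finger_force: 0.0
```

drive_tool --moves '[0,0,-7,0,0,0,173,0,0,-9,0,0,0.02,173,0,0,-9,0,0,0.02,173,0,0,-9,0,0,0.02,173,0,0,-9,0,0,0.02,173]'

```text
time_s: 41.55
tool_pos: [0.3886, -0.3033, 0.1123]
tcp_rot: [-2.184, -2.256, -0.0]
ft_force: [-0.3, -0.2, -0.0]
finger_gap: 0.322
finger_force: 0.0
```

Run:
```python
from h import *
stat(); c=snap('wrist'); P=fcloud(c); q=P.reshape(-1,3)
k=q[(q[:,2]>.045)&(q[:,2]<.075)&(abs(q[:,0]-.388)<.014)&(abs(q[:,1]+.303)<.03)]; print(len(k),k.min(0).round(4),k.max(0).round(4))
chain(pose(.389,-.3035,.012,92))
```

```text
t 41.55 p [ 0.3886 -0.3033  0.1123] yaw 91.86 tilt [-0.0013  0.0016] q [-0.89  0.22  1.77 -0.    1.15 -0.92] F [-0.3 -0.2 -0. ] gap 0.322 ff 0.0
1042 [ 0.384  -0.3328  0.0562] [ 0.3946 -0.2732  0.0643]
to [ 0.389  -0.3035  0.012 ] turn [-0.03 -0.04 -0.12] shift [1.000e-04 1.000e-04 1.009e-01]
```

drive_tool --moves '[0,0,0,0,0.001,0.03,173,0,0,0,0,0.001,0.06,173,0,0,0,0,0.001,0.085,173,0,0,0,0,0.001,0.1,173,0,0,0,0,0.001,0.1,173,0,0,0,0,0.001,0.1,255,0,0,0,0,0.001,0.1,255,0,0,0,0,0.001,0.1,255,0,0,0,0,0.001,0.1,255,0,0,0,0,0.001,0.1,255,0,0,0,0,0.001,0.1,255]' --force 25

```text
time_s: 42.52
tool_pos: [0.3905, -0.3047, 0.0144]
tcp_rot: [2.181, 2.257, -0.001]
ft_force: [-2.9, -1.0, 6.6]
finger_gap: 0.095
finger_force: 25.0
```

drive_tool --moves '[0,0,0,0,0.006,0,255,0,0,0,0,0.017,0,255,0,0,0,0,0.029,0,255,0,0,0,0,0.041,0,255,0,0,0,0,0.053,0,255,0,0,0,0,0.065,0,255,0,0,0,0,0.077,0,255,0,0,0,0,0.089,0,255,0,0,0,0,0.099,0,255,0,0,0,0,0.107,0,255,0,0,0,0,0.113,0,255,0,0,0,0,0.115,0,255]'

```text
time_s: 43.52
tool_pos: [0.5064, -0.3005, 0.0144]
tcp_rot: [2.181, 2.258, -0.0]
ft_force: [-2.6, -1.0, 7.1]
finger_gap: 0.098
finger_force: 25.0
```

drive_tool --moves '[0,0,0,0,0.002,0,255,0,0,0,0,0.004,0,255,0,0,0,0,0.006,0,255,0,0,0,0,0.007,0,255,0,0,0,0,0.008,0,255,0,0,0,0,0.008,0,255]'

```text
time_s: 44.02
tool_pos: [0.5117, -0.3003, 0.0144]
tcp_rot: [-2.183, -2.259, 0.004]
ft_force: [-7.3, -0.7, 9.8]
finger_gap: 0.098
finger_force: 25.0
```

drive_tool --moves '[0,0,0,0,0.001,0,255,0,0,0,0,0.002,0,255,0,0,0,0,0.002,0,255,0,0,0,0,0.002,0,255]'

```text
time_s: 44.35
tool_pos: [0.5116, -0.3002, 0.0143]
tcp_rot: [-2.18, -2.257, 0.007]
ft_force: [-13.5, -1.1, 12.4]
finger_gap: 0.096
finger_force: 25.0
```

drive_tool --moves '[0,0,0,0,-0.002,0,173,0,0,0,0,-0.002,0,173,0,0,0,0,-0.002,0,173,0,0,0,0,-0.002,0,173,0,0,0,0,-0.002,-0.03,173,0,0,0,0,-0.002,-0.06,173,0,0,0,0,-0.002,-0.09,173,0,0,0,0,-0.002,-0.12,173,0,0,0,0,-0.002,-0.14,173,0,0,0,0,-0.002,-0.14,173]'

```text
time_s: 45.18
tool_pos: [0.5158, -0.3013, 0.1583]
tcp_rot: [2.176, 2.253, 0.001]
ft_force: [0.6, -0.7, 0.5]
finger_gap: 0.319
finger_force: 0.0
```

Run:
```python
from h import *
stat(); c=snap('wrist'); q=fcloud(c).reshape(-1,3)
k=q[(q[:,2]>.045)&(q[:,2]<.075)&(abs(q[:,0]-.511)<.014)&(abs(q[:,1]+.3)<.03)]; print('bar',len(k),k.min(0).round(4),k.max(0).round(4))
t=snap('top'); P=cloud(t); k=P[215:265,420:470].reshape(-1,3); k=k[(k[:,2]>.104)&(k[:,0]<.535)&(abs(k[:,1]+.39)<.05)]; print('knob',len(k),np.median(k,0).round(3))
chain(pose(.5205,-.382,.14,2),pose(.5205,-.382,.0665,2))
```

```text
t 45.18 p [ 0.5158 -0.3013  0.1583] yaw 91.98 tilt [ 0.0073 -0.0059] q [-0.72  0.35  1.46  0.    1.31 -0.75] F [ 0.6 -0.7  0.5] gap 0.319 ff 0.0
bar 773 [ 0.5062 -0.33    0.0569] [ 0.5172 -0.27    0.0645]
knob 0 [nan nan nan]
to [ 0.5205 -0.382   0.14  ] turn [ 1.100e-01 -2.000e-02  8.997e+01] shift [-0.0826  0.0041  0.0136]
to [ 0.5205 -0.382   0.0665] turn [0. 0. 0.] shift [0.     0.     0.0735]
  return _methods._mean(a, axis=axis, dtype=dtype,
  ret = um.true_divide(
```

drive_tool --moves '[0,0,7,-0.02,0.001,0,145,0,0,14,-0.05,0.002,0,145,0,0,21,-0.08,0.004,0,145,0,0,28,-0.08,0.004,0,145,0,0,35,-0.08,0.004,0,145,0,0,42,-0.08,0.004,0,145,0,0,49,-0.08,0.004,0,145,0,0,56,-0.08,0.004,0,145,0,0,63,-0.08,0.004,0,145,0,0,70,-0.08,0.004,0,145,0,0,77,-0.08,0.004,0,145,0,0,84,-0.08,0.004,0,145]'

```text
time_s: 46.28
tool_pos: [0.5189, -0.3783, 0.1502]
tcp_rot: [-3.131, -0.208, 0.004]
ft_force: [0.5, 0.2, 0.4]
finger_gap: 0.428
finger_force: 0.0
```

drive_tool --moves '[0,0,5.5,0,0,0,145,0,0,5.5,0,0,0,145,0,0,5.5,0,0,0,145,0,0,5.5,0,0,0,145]'

```text
time_s: 46.62
tool_pos: [0.5193, -0.3788, 0.1516]
tcp_rot: [-3.139, -0.072, 0.002]
ft_force: [0.4, 0.2, -0.7]
finger_gap: 0.433
finger_force: 0.0
```

Run:
```python
from h import *
stat(); c=snap('wrist'); q=fcloud(c).reshape(-1,3)
k=q[(q[:,2]>.104)&(q[:,2]<.12)&(abs(q[:,0]-.521)<.012)&(abs(q[:,1]+.395)<.04)]; print('knob',len(k),k.min(0).round(4),k.max(0).round(4),k.mean(0).round(4))
chain(pose(.5205,k[:,1].mean(),.0665,2))
```

```text
t 46.62 p [ 0.5193 -0.3788  0.1516] yaw 2.62 tilt [-0.0015  0.0016] q [-0.8   0.45  1.34  0.    1.36  0.72] F [ 0.4  0.2 -0.7] gap 0.433 ff 0.0
knob 392 [ 0.5144 -0.3895  0.1045] [ 0.5293 -0.3747  0.115 ] [ 0.5229 -0.3818  0.1111]
to [ 0.5205 -0.3818  0.0665] turn [-0.07  0.06  0.59] shift [0.0011 0.003  0.0855]
```

drive_tool --moves '[0,0,0.5,0.001,0.003,0.03,145,0,0,0.5,0.001,0.003,0.055,145,0,0,0.5,0.001,0.003,0.075,145,0,0,0.5,0.001,0.003,0.0855,145,0,0,0.5,0.001,0.003,0.0855,145,0,0,0.5,0.001,0.003,0.0855,255,0,0,0.5,0.001,0.003,0.0855,255,0,0,0.5,0.001,0.003,0.0855,255,0,0,0.5,0.001,0.003,0.0855,255,0,0,0.5,0.001,0.003,0.0855,255,0,0,0.5,0.001,0.003,0.0855,255,0,0,0.5,0.001,0.003,0.0855,255]' --force 15

```text
time_s: 47.67
tool_pos: [0.5214, -0.3828, 0.0688]
tcp_rot: [3.139, 0.054, 0.003]
ft_force: [-0.3, 0.5, 5.2]
finger_gap: 0.156
finger_force: 15.0
```

drive_tool --moves '[0,0,0,0,0.004,0,255,0,0,0,0,0.009,0,255,0,0,0,0,0.014,0,255,0,0,0,0,0.019,0,255,0,0,0,0,0.023,0,255,0,0,0,0,0.027,0,255,0,0,0,0,0.029,0,255,0,0,0,0,0.031,0,255,0,0,0,0,0.0315,0,255,0,0,0,0,0.0315,0,255]'

```text
time_s: 48.5
tool_pos: [0.5225, -0.4125, 0.0687]
tcp_rot: [-3.14, -0.054, -0.002]
ft_force: [0.1, 5.4, 8.1]
finger_gap: 0.157
finger_force: 15.0
```

drive_tool --moves '[0,0,0,0,0.0015,0,255,0,0,0,0,0.003,0,255,0,0,0,0,0.003,0,255,0,0,0,0,0.003,0,255]'

```text
time_s: 48.83
tool_pos: [0.5225, -0.4126, 0.0685]
tcp_rot: [-3.135, -0.055, -0.001]
ft_force: [0.1, 11.9, 10.9]
finger_gap: 0.158
finger_force: 15.0
```

drive_tool --moves '[0,0,0,0,-0.001,0,145,0,0,0,0,-0.001,0,145,0,0,0,0,-0.001,0,145,0,0,0,0,-0.001,0,145,0,0,0,0,-0.001,0,145,0,0,0,0,-0.001,-0.03,145,0,0,0,0,-0.001,-0.06,145,0,0,0,0,-0.001,-0.09,145,0,0,0,0,-0.001,-0.12,145,0,0,0,0,-0.001,-0.12,145,0,0,0,0,-0.001,-0.12,145]'

```text
time_s: 49.75
tool_pos: [0.5227, -0.4171, 0.1899]
tcp_rot: [3.137, 0.053, 0.005]
ft_force: [0.2, -0.6, -1.4]
finger_gap: 0.43
finger_force: 0.0
```

Run:
```python
from h import *
stat(); c=snap('wrist','w9.png'); q=fcloud(c).reshape(-1,3)
k=q[(q[:,2]>.104)&(q[:,2]<.12)&(abs(q[:,0]-.521)<.012)&(abs(q[:,1]+.395)<.04)]; print('knob',len(k),k.min(0).round(4),k.max(0).round(4),k.mean(0).round(4))
cv2.imwrite('pics/w9c.png',cv2.resize(c['img'][130:300,130:450],None,fx=2.4,fy=2.4))
```

```text
t 49.75 p [ 0.5227 -0.4171  0.1899] yaw 1.93 tilt [ 0.0032 -0.0038] q [-0.84  0.47  1.21 -0.    1.46  0.7 ] F [ 0.2 -0.6 -1.4] gap 0.43 ff 0.0
knob 304 [ 0.515  -0.4195  0.104 ] [ 0.5305 -0.405   0.1152] [ 0.5237 -0.4121  0.1109]
```

View pics/w9c.png

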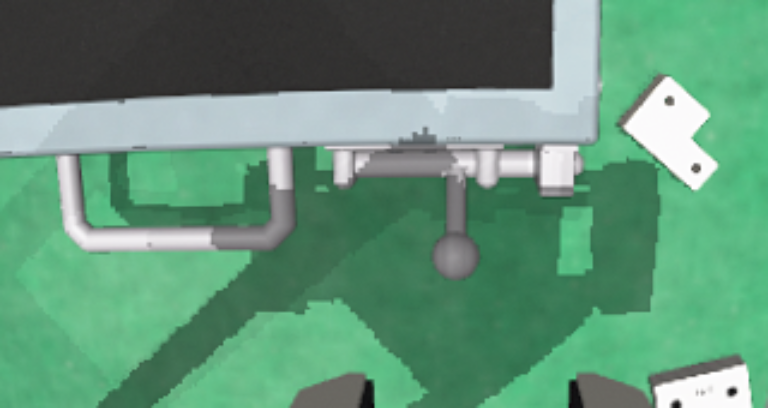

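The rod now passes through the keeper and sticks out beyond it at crop (575,165), and the drawer is home. Handing in.

```bash
python3 -c "
from h import *
print(sign_off())"
```

```text
the job is handed in; nothing more can be done
None
```

All four loose cassettes are stored flat, wide ones in compartments 1 and 2 and narrow ones in 3 and 4. The drawer is fully home, the bolt is thrown into its keeper, and the job is handed in at about 50 s; one mistyped row jerked the gripped drawer about 10 mm back in, with no sign of harm.

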